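# Stir and weigh down the areca nuts for soaking

## Task

Get the areca nuts ready for soaking: stir them right round the bowl a few times (four turns are enough) with the brass foot of the stirrer down among them, then stand the stirrer back upright in the middle of its blue saucer. Next lay every retaining bar there is flat and square across the two rails over the bowl, side by side and down between the raised lips, and stand the heavier of the two look-alike green caddies (lift both to feel which it is) upright on the bars over the middle of the bowl. Leave the lighter caddy standing on the bench away from the stand, keep all nuts in the bowl, and do not shift the amber jar or the round tin canister.

Things in the scene. Friction and masses are not known exactly. Their poses are not given: they have to be found in the camera images.
- stand: Fixed soaking stand: board 240 x 270 x 12 mm, steel bowl, a dark rail on either side. Origin: underside centre, on the bowl's axis; x along the rails, z up. Flat rail tops 92 mm up, from |y| = 98 to 127 mm and |x| up to 110 mm, edged outside and at the ends by lips 8 mm thick, 14 mm high. Bowl: inner floor 17 mm up, flat to radius 42 mm, 12 mm higher at 73 mm; rim radius 92 mm, 82 mm up.
- stirrer: Stirrer standing upright on its foot on the blue saucer: brass foot a disc 38 mm across and 22 mm high, its lower edge bevelled to 30 mm, above it a round wooden handle 22 mm across up to 165 mm above the foot's underside. About 0.15 kg. Origin: centre of the foot's underside; z along the handle.
- saucer: Blue flat ceramic saucer, the stirrer's resting place, fixed: a disc 90 mm across and 6 mm thick. Origin: centre of its underside.
- bar_1: Brown hardwood retaining bar 230 mm long, 24 mm wide, 20 mm high, about 0.1 kg, lying flat on the bench. Origin: centre of the bar; x along its length. All bars are alike; two or three are present (None for an absent one).
- bar_2: Brown hardwood retaining bar 230 mm long, 24 mm wide, 20 mm high, about 0.1 kg, lying flat on the bench. Origin: centre of the bar; x along its length. All bars are alike; two or three are present (None for an absent one).
- bar_3: Brown hardwood retaining bar 230 mm long, 24 mm wide, 20 mm high, about 0.1 kg, lying flat on the bench. Origin: centre of the bar; x along its length. All bars are alike; two or three are present (None for an absent one).
- caddy_1: Closed rectangular green tin caddy with brass lid band, upright: 120 mm long (its x), 50 mm wide (its y), 60 mm high. Origin: centre of its underside. The two caddies look alike; one is packed full and weighs about twice as much as the other, under 1 kg. Which one has to be felt by lifting.
- caddy_2: Closed rectangular green tin caddy with brass lid band, upright: 120 mm long (its x), 50 mm wide (its y), 60 mm high. Origin: centre of its underside. The two caddies look alike; one is packed full and weighs about twice as much as the other, under 1 kg. Which one has to be felt by lifting.
- nut_1: Dried areca nut, a brown ball 26 mm across, 15 g, polished and slippery, in the bowl. Origin: its centre.
- nut_2: Dried areca nut, a brown ball 26 mm across, 15 g, polished and slippery, in the bowl. Origin: its centre.
- nut_3: Dried areca nut, a brown ball 26 mm across, 15 g, polished and slippery, in the bowl. Origin: its centre.
- nut_4: Dried areca nut, a brown ball 26 mm across, 15 g, polished and slippery, in the bowl. Origin: its centre.
- nut_5: Dried areca nut, a brown ball 26 mm across, 15 g, polished and slippery, in the bowl. Origin: its centre.
- jar: Amber glass jar with wooden cap and paper label, 72 mm across, 110 mm high; a bystander, leave alone. Origin: centre of its underside.
- canister: Round bright tin canister with pressed lid, 76 mm across, 120 mm high; a bystander, leave alone. Origin: centre of its underside.

How it is judged:
By the outcome, as a careful person would: the job done as asked, in the order asked, and still so for the second after the job is handed in, with the robot touching nothing.
Of bar_1, bar_2, bar_3 only 2 to 3 are there at a start; the rules pass over those that are not, and their reading is None.
At some moment in a run one of bar_1, bar_2, bar_3 may be knocked a few centimetres aside while the robot is not near it.
It also fails if it takes over 210 s, if anything falls off the work surface, if the arm or the gripper's body presses on something with over 40 N, if the wrist force passes 120 N, or if a joint passes its speed limit or range.

## Robot

A 6-joint arm with a two-finger parallel gripper is mounted at the origin on the work surface. World frame = base frame: x ahead of the robot, y to its left, z up, the work surface at z = 0. Lengths are in m, angles in degrees, forces in N, time in s.
With the tool pointing down it reaches from about 0.325 to 1 m from the base axis. Payload 5.1 kg.
Tool frame: the origin (TCP) lies at the very end of the fingers, on their centre line; the grasp point (between the pads) lies 19 mm behind it; z points along the fingers, y is the line along which they close (so a half turn about z gives the same grasp; the last joint's range is limited). The gripper opens to 85 mm and grips with 20 to 120 N. Pads are 22 mm wide; open, the fingers measure 114 mm over their backs; the gripper's body (76 mm by 85 mm) begins 54 mm behind the grasp point. The pads swing forward as they close: fully open they stand 13 mm farther back than shut.
Start: joints at [-79.103, 7.093, 94.555, -0, 78.352, -4.733], TCP at [0.175, -0.626, 0.231] pointing down, gripper open.
Joint ranges: [-149.61, 149.61], [-58.7, 133.49], [1.44, 155.28], [-77.14, 257.14], [18.33, 153.61], [-166.67, 166.67]. Speed limits (degrees/s): [147.25, 147.25, 180, 180, 180, 180].

## Interface

Orientations are given as a 3x3 rotation matrix whose columns are the frame's x, y, z axes.
In Python, from workcell import env, snapshot, hand_in gives the robot as it stands.
- The arm moves only by the tool apply_moves, never from a script. Its argument "targets" is a list of rows, each an object of numbers: "x", "y", "z": the shift along the tool's x, y, z normalised to -1 to 1, where 1 is 300 mm; "ax", "ay", "az": the turn, a rotation vector about the tool's x, y, z normalised to -1 to 1, where 1 is pi/2 rad. A call has 1 to 5 rows; each row shifts and turns the commanded pose from where the row before left it, along the tool's axes as they then stand; what a row does not reach is not made up. A row lasts 1/10 s, in which the tool goes at most 50 mm and 8.59 degrees, less where a joint would pass 70% of its speed; a pose out of reach is approached as far as the arm can. A call with a number of a shift or a turn outside -1 to 1 is refused whole. A call with a gripper value outside its range is refused whole. "claw" is the opening, from -1 (shut) to 1 (fully open), set as the call begins (left out, the last holds). The fingers move at their own pace and stop on an object; "force" is the grip in N (left out, the last holds). Time passes only in rows, so rows that do not move let the fingers close. It gives the time, the measured TCP pose, the force, the opening and the grip force at its end, in the units of the state.
- env.state(): the state, without advancing time (a new reading comes with each control period).
- snapshot(name): name is "scene" or "side" or "wrist"; returns a dict with "pixels" (480x640x3 uint8, red, green, blue), "K" (3x3 intrinsics, pixels), "k1" (the pictures are not rectified: a ray, as slopes to the right and down, at radius r is drawn at 1 + k1 r^2 times it, then the intrinsics apply), "R" (3x3) and "t" (3): a world point X has camera coordinates R X + t. Camera axes: x right, y down, z forward; pixel columns grow to the right and rows downward; lengths in m; the calibration is good to about 2 mm. A picture is of the moment at which its call begins. There is no depth.
- hand_in(): hands the job in; it is judged then, once.
The state is a dict: "t": time; "joints": joint angles; "joint_vel": joint speeds; "tau": joint torques, N m; "tcp_pos": TCP position; "eef_rot": TCP orientation; "force": force on the tool from outside, world axes, zero at the start; "torque": the same for the moment, N m; "gripper_width": finger opening in m; "finger_force": force on a finger pad.
Only numpy, scipy, OpenCV 4.12 (cv2) and the standard library are available. Lean on these libraries where they do the work, as an engineer would, in place of code of your own. Each camera call takes 0.05 s, during which the arm holds its last target. There are 200 camera calls.

## Working session

There is one attempt and no reset: what is moved stays moved. The work goes in short steps, Python scripts to look and compute and a tool call to move; the robot and the scene stay as the last step left them, time stands still between calls to the robot, and variables do not carry over. Pictures are saved under pics/ and viewed, at most 14 in all, crops included, and the job is handed in when it is done.

Besides the shell and the picture viewer there is one more tool, called after "Emit:" as name(argument=value, ...), one argument or row to a line, values as JSON. apply_moves: Moves the arm, as the interface text tells. Scaled input: -1 to 1 covers 300 mm each way for a shift and pi/2 rad each way for a turn. Its arguments: {"type":"object","properties":{"targets":{"type":"array","items":{"type":"object","properties":{"x":{"type":"number"},"y":{"type":"number"},"z":{"type":"number"},"ax":{"type":"number"},"ay":{"type":"number"},"az":{"type":"number"}}}},"claw":{"type":"number"},"force":{"type":"number"}},"required":["targets"]}

```bash
ls; mkdir -p pics; python3 - <<'E'
from workcell import env,snapshot
import cv2,numpy as np
s=env.state()
for k in s: print(k,np.round(s[k],4).tolist())
for n in ("scene","side"):
    d=snapshot(n); cv2.imwrite(f"pics/{n}0.png",d["pixels"][:,:,::-1])
    print(n,np.round(d["K"],1).tolist(),d["k1"],np.round(d["R"],3).tolist(),np.round(d["t"],3).tolist())
E
```

```text
pics
t 0.0
joints [-79.101, 7.1343, 94.6342, -0.0023, 78.3525, -4.7316]
joint_vel [-0.0148, -0.1009, 0.0909, 0.0207, 0.0122, -0.0337]
tau [0.0022, -42.3607, -36.5452, 0.0, 0.0069, 0.0]
tcp_pos [0.175, -0.6254, 0.23]
eef_rot [[0.963, 0.2694, -0.0004], [0.2694, -0.963, 0.0021], [0.0001, -0.0021, -1.0]]
force [0.8591, -0.0632, 0.174]
torque [-0.0151, -0.0151, 0.0049]
finger_force 0.0
gripper_width 0.0855
scene [[509.2, 0.0, 320.6], [0.0, 509.2, 238.9], [0.0, 0.0, 1.0]] -0.05973144213238606 [[0.615, 0.788, 0.017], [0.506, -0.377, -0.776], [-0.605, 0.486, -0.631]] [-0.352, -0.267, 1.52]
side [[442.1, 0.0, 317.6], [0.0, 442.1, 238.6], [0.0, 0.0, 1.0]] -0.0006344102695745441 [[-0.787, -0.617, 0.015], [-0.397, 0.487, -0.778], [0.473, -0.618, -0.628]] [0.455, 0.287, 0.717]
```

View pics/scene0.png

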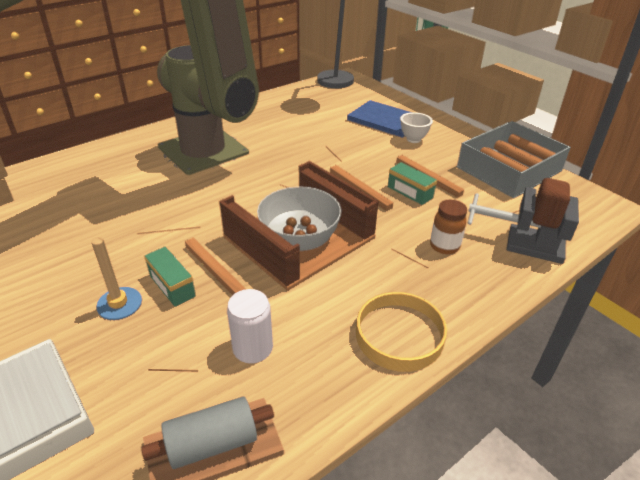

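View pics/side0.png

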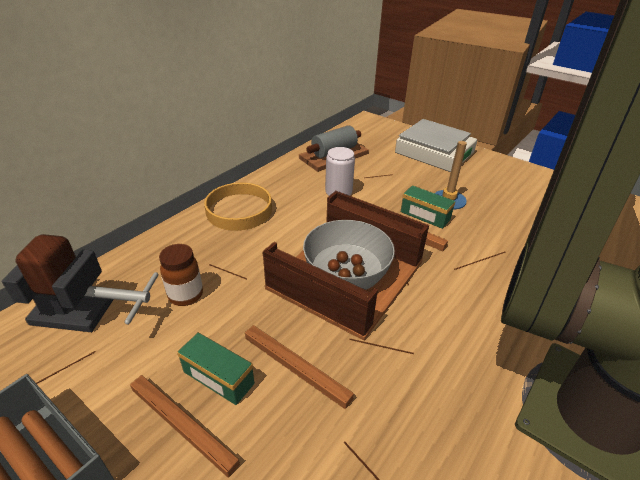

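```bash
cat > h.py <<'E'
from workcell import env,snapshot,hand_in
import cv2,numpy as np
def ray(d,uv):
    K=d["K"];u=(uv[0]-K[0,2])/K[0,0];v=(uv[1]-K[1,2])/K[1,1]
    r=np.hypot(u,v);q=r
    for _ in range(20): q=r/(1+d["k1"]*q*q)
    f=q/r if r>0 else 1
    R=np.array(d["R"]);return -R.T@np.array(d["t"]),R.T@np.array([u*f,v*f,1])
def onz(d,uv,z):
    o,v=ray(d,uv);return (o+v*(z-o[2])/v[2])
def proj(d,X):
    c=np.array(d["R"])@np.array(X)+d["t"];s=c[:2]/c[2];s=s*(1+d["k1"]*(s@s))
    return np.array(d["K"])[:2,:2]@s+np.array(d["K"])[:2,2]
def snap(n):
    d=snapshot(n)
    for k in("K","R","t"):d[k]=np.array(d[k])
    return d
def save(d,name): cv2.imwrite(f"pics/{name}.png",d["pixels"][:,:,::-1])
def hsv(d): return cv2.cvtColor(np.ascontiguousarray(d["pixels"]),cv2.COLOR_RGB2HSV)
def mask(d,lo,hi): return cv2.inRange(hsv(d),np.array(lo),np.array(hi))
def blobs(m,amin=80):
    m=cv2.morphologyEx(m,cv2.MORPH_OPEN,np.ones((3,3)))
    cs,_=cv2.findContours(m,cv2.RETR_EXTERNAL,cv2.CHAIN_APPROX_NONE)
    return sorted([c for c in cs if cv2.contourArea(c)>amin],key=cv2.contourArea,reverse=True)
E
python3 - <<'E'
from h import *
d=snap("scene");s=snap("side")
for n,p,im,z in [("saucer",(119,302),d,.006),("caddyL top",(168,262),d,.06),("caddyR top",(412,175),d,.06),("barA e1",(190,243),d,.02),("barA e2",(240,290),d,.02),
 ("barB1",(333,172),d,.02),("barB2",(388,203),d,.02),("barC1",(398,161),d,.02),("barC2",(460,189),d,.02),("jar",(450,245),d,0),("can",(250,352),d,0),
 ("sC1",(135,383),s,.02),("sC2",(233,465),s,.02),("sB1",(250,332),s,.02),("sB2",(348,398),s,.02),("sAe",(443,240),s,.02),("scadR",(216,355),s,.06),("scadL",(430,198),s,.06),("bowl rim",(300,213),d,.082),("bowl rim s",(349,250),s,.082),("saucer s",(451,197),s,.006),("jar s",(183,297),s,0),("can s",(340,192),s,0)]:
    print(n,onz(im,p,z)[:2].round(3))
for im,pts in ((d,[(218,268),(360,187),(165,262),(410,172),(119,310),(240,230),(285,265),(200,300)]),):
    H=hsv(im);print([H[p[1],p[0]].tolist() for p in pts])
w=snap("wrist");print(w["K"].round(1).tolist(),w["k1"],w["R"].round(3).tolist(),w["t"].round(3))
st=env.state();R=np.array(st["eef_rot"]);print("cam in tool",R.T@(-w["R"].T@w["t"]-st["tcp_pos"]),(w["R"]@R).round(3))
E
```

```text
saucer [ 0.465 -0.435]
caddyL top [ 0.474 -0.321]
caddyR top [0.537 0.328]
barA e1 [ 0.398 -0.24 ]
barA e2 [ 0.596 -0.227]
barB1 [0.354 0.213]
barB2 [0.552 0.232]
barC1 [0.418 0.401]
barC2 [0.619 0.432]
jar [0.744 0.252]
can [ 0.728 -0.287]
sC1 [0.62  0.436]
sC2 [0.397 0.427]
sB1 [0.548 0.242]
sB2 [0.329 0.239]
sAe [ 0.39  -0.234]
scadR [0.532 0.332]
scadL [ 0.473 -0.317]
bowl rim [ 0.523 -0.021]
bowl rim s [ 0.501 -0.003]
saucer s [ 0.461 -0.438]
jar s [0.732 0.252]
can s [ 0.714 -0.273]
[[13, 149, 216], [12, 146, 171], [69, 90, 150], [69, 93, 150], [104, 97, 181], [10, 124, 74], [9, 119, 71], [17, 117, 229]]
[[366.3, 0.0, 318.1], [0.0, 366.3, 242.8], [0.0, 0.0, 1.0]] 0.007743519311189757 [[0.269, -0.963, -0.001], [-0.925, -0.259, 0.276], [-0.266, -0.073, -0.961]] [-0.649 -0.037  0.379]
cam in tool [ 0.06917012 -0.00046628 -0.14305486] [[ 0.     1.    -0.   ]
 [-0.961  0.    -0.276]
 [-0.276  0.     0.961]]
```

Emit:
apply_moves(
  targets=[
    {"z":-0.16,"az":0.087},
    {"z":-0.16,"az":0.086},
    {"x":0.13,"y":-0.085},
    {"x":0.13,"y":-0.085},
    {"x":0.13,"y":-0.085},
  ],
  claw=1,
  force=40,
)

```text
invalid input
```

Emit:
apply_moves(
  targets=[
    {"x":0.13,"y":-0.085},
    {"x":0.13,"y":-0.085},
    {"x":0.13,"y":-0.085},
    {"x":0.13,"y":-0.085},
    {"x":0.05,"y":-0.033},
  ],
)

```text
invalid input
```

```bash
python3 - <<'E'
from h import *
w=snap("wrist");save(w,"w1");s=env.state();print(s["tcp_pos"],np.round(s["eef_rot"],3).tolist(),s["joints"],s["force"])
E
```

```text
[ 0.17504885 -0.62577202  0.23089934] [[0.963, 0.269, -0.0], [0.269, -0.963, 0.001], [0.0, -0.001, -1.0]] [-7.91032983e+01  7.10702261e+00  9.45810588e+01 -5.55398171e-04
  7.83514322e+01 -4.73249615e+00] [-0.2140368   0.62575712  0.58548205]
```

View pics/w1.png

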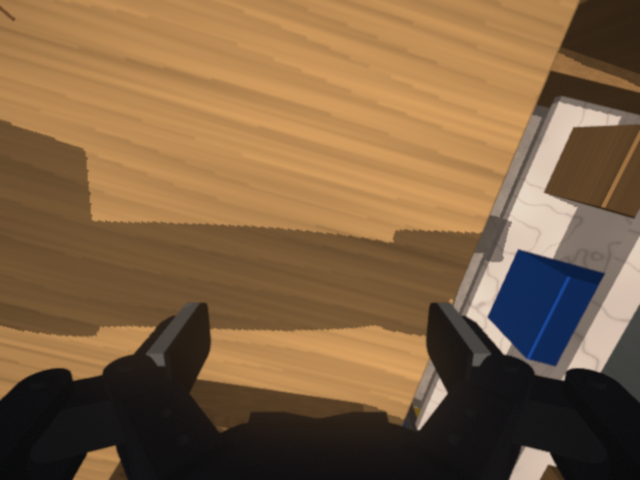

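The picture shows only bench, with the fingers at the bottom: the arm hasn't moved. I'll retry with every key filled in.

Emit:
apply_moves(
  targets=[
    {"x":0,"y":0,"z":-0.16,"ax":0,"ay":0,"az":0.087},
    {"x":0,"y":0,"z":-0.16,"ax":0,"ay":0,"az":0.086},
    {"x":0.13,"y":-0.085,"z":0,"ax":0,"ay":0,"az":0},
    {"x":0.13,"y":-0.085,"z":0,"ax":0,"ay":0,"az":0},
    {"x":0.13,"y":-0.085,"z":0,"ax":0,"ay":0,"az":0},
  ],
  claw=1,
  force=40,
)

```text
t: 0.8
tcp_pos: [0.2929, -0.5487, 0.328]
eef_rot: [[1.0, -0.0, 0.001], [-0.0, -1.0, -0.001], [0.001, 0.001, -1.0]]
force: [0.9, -0.9, -0.6]
gripper_width: 0.0853
finger_force: 0.0
```

Emit:
apply_moves(
  targets=[
    {"x":0.113,"y":-0.074,"z":0,"ax":0,"ay":0,"az":0},
    {"x":0.113,"y":-0.074,"z":0,"ax":0,"ay":0,"az":0},
    {"x":0.113,"y":-0.074,"z":0,"ax":0,"ay":0,"az":0},
    {"x":0.113,"y":-0.074,"z":0,"ax":0,"ay":0,"az":0},
    {"x":0.107,"y":-0.074,"z":0,"ax":0,"ay":0,"az":0},
  ],
)

```text
t: 1.3
tcp_pos: [0.4609, -0.437, 0.3273]
eef_rot: [[1.0, 0.001, 0.0], [0.001, -1.0, -0.0], [0.0, 0.0, -1.0]]
force: [0.5, -0.7, 0.6]
gripper_width: 0.0856
finger_force: 0.0
```

```bash
python3 - <<'E'
from h import *
w=snap("wrist");save(w,"w2");s=env.state();print(s["tcp_pos"],s["force"])
c=blobs(mask(w,(98,80,60),(115,255,255)))
for b in c[:2]:
    (e,ax,an)=cv2.fitEllipse(cv2.convexHull(b));print(e,ax,onz(w,e,.006))
E
```

```text
[ 0.46497364 -0.43350586  0.32712722] [ 2.17502825  2.77717116 -1.13238621]
(620.084716796875, 329.75213623046875) (102.15086364746094, 116.26576232910156) [ 0.26951123 -0.86245912  0.006     ]
(317.37298583984375, 190.98428344726562) (67.23021697998047, 67.90950775146484) [ 0.46475047 -0.43605684  0.006     ]
```

View pics/w2.png

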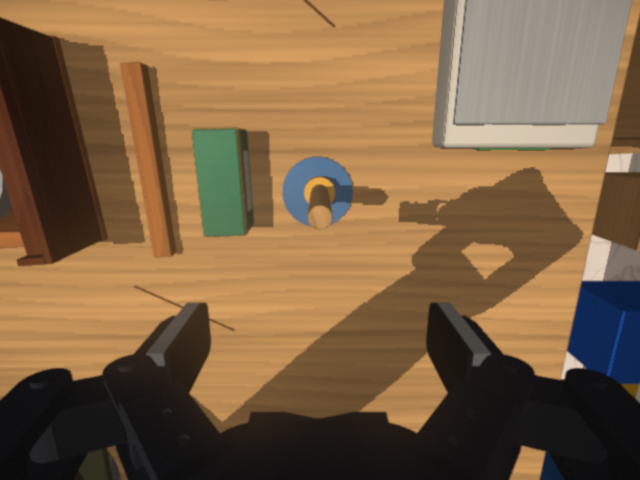

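Wrist view: saucer at (317,191) with the stirrer on it (foot 319,188; handle top 320,217), a caddy at (221,183), bar A at (148,158), and the stand's rail at the left edge.

```bash
python3 - <<'E'
from h import *
import glob
w=snap("wrist");H=hsv(w)
print("top",onz(w,(320,218),.171),"foot top",onz(w,(319,187),.028), proj(w,[.465,-.436,.171]))
print([H[v,u].tolist() for u,v in [(148,158),(130,80),(90,100),(30,150),(270,100),(120,260),(160,240),(320,215),(319,184)]])
g=blobs(mask(w,(60,60,40),(90,255,255)),400)
for b in g[:2]: print("green",cv2.minAreaRect(b))
m=mask(w,(5,150,60),(14,255,230));
for b in blobs(m,400)[:4]: print("br",cv2.minAreaRect(b))
E
```

```text
top [ 0.4699975  -0.43458235  0.171     ] foot top [ 0.47769386 -0.43366522  0.028     ] [321.64767706 223.85760946]
[[13, 169, 177], [13, 168, 172], [16, 141, 101], [9, 149, 41], [16, 137, 180], [16, 140, 182], [13, 168, 181], [16, 138, 207], [18, 173, 229]]
green ((222.47647094726562, 184.69410705566406), (102.69662475585938, 41.799598693847656), 85.60128784179688)
br ((4.924783706665039, 174.71591186523438), (203.84060668945312, 51.533382415771484), 73.77263641357422)
br ((153.60293579101562, 162.33822631835938), (197.03419494628906, 26.050424575805664), 80.83765411376953)
br ((84.61388397216797, 141.3575897216797), (207.09942626953125, 6.80891227722168), 76.94068908691406)
```

Emit:
apply_moves(
  targets=[
    {"x":0.006,"y":0.006,"z":0.145,"ax":0,"ay":0,"az":0},
    {"x":0,"y":0,"z":0.145,"ax":0,"ay":0,"az":0},
    {"x":0,"y":0,"z":0.145,"ax":0,"ay":0,"az":0},
    {"x":0,"y":0,"z":0.145,"ax":0,"ay":0,"az":0},
    {"x":0,"y":0,"z":0.14,"ax":0,"ay":0,"az":0},
  ],
)

```text
t: 1.9
tcp_pos: [0.4605, -0.4403, 0.1095]
eef_rot: [[1.0, 0.0, -0.0], [0.0, -1.0, -0.0], [-0.0, 0.0, -1.0]]
force: [-0.2, -1.2, -0.1]
gripper_width: 0.0854
finger_force: 0.0
```

Emit:
apply_moves(
  targets=[
    {"x":0,"y":0,"z":0,"ax":0,"ay":0,"az":0},
    {"x":0,"y":0,"z":0,"ax":0,"ay":0,"az":0},
    {"x":0,"y":0,"z":0,"ax":0,"ay":0,"az":0},
    {"x":0,"y":0,"z":0,"ax":0,"ay":0,"az":0},
    {"x":0,"y":0,"z":0,"ax":0,"ay":0,"az":0},
  ],
  claw=-1,
  force=60,
)

```text
t: 2.4
tcp_pos: [0.4628, -0.441, 0.1149]
eef_rot: [[1.0, 0.001, 0.004], [0.001, -1.0, -0.003], [0.004, 0.003, -1.0]]
force: [0.4, 2.6, 6.1]
gripper_width: 0.0209
finger_force: 58.2
```

Emit:
apply_moves(
  targets=[
    {"x":0,"y":0,"z":0,"ax":0,"ay":0,"az":0},
    {"x":0,"y":0,"z":0,"ax":0,"ay":0,"az":0},
    {"x":0,"y":0,"z":0,"ax":0,"ay":0,"az":0},
  ],
)

```text
t: 2.7
tcp_pos: [0.4628, -0.441, 0.1149]
eef_rot: [[1.0, 0.001, 0.004], [0.001, -1.0, -0.003], [0.004, 0.003, -1.0]]
force: [0.5, 1.1, 7.1]
gripper_width: 0.0201
finger_force: 58.2
```

Emit:
apply_moves(
  targets=[
    {"x":0,"y":0,"z":-0.1,"ax":0,"ay":0,"az":0},
    {"x":0,"y":0,"z":-0.15,"ax":0,"ay":0,"az":0},
    {"x":0,"y":0,"z":-0.15,"ax":0,"ay":0,"az":0},
    {"x":0,"y":0,"z":-0.15,"ax":0,"ay":0,"az":0},
    {"x":0,"y":0,"z":-0.1,"ax":0,"ay":0,"az":0},
  ],
)

```text
t: 3.2
tcp_pos: [0.462, -0.4406, 0.3117]
eef_rot: [[1.0, 0.001, 0.004], [0.001, -1.0, -0.005], [0.004, 0.005, -1.0]]
force: [0.3, -0.4, -1.8]
gripper_width: 0.0207
finger_force: 58.8
```

Emit:
apply_moves(
  targets=[
    {"x":0,"y":-0.13,"z":0,"ax":0,"ay":0,"az":0},
    {"x":0,"y":-0.13,"z":0,"ax":0,"ay":0,"az":0},
    {"x":0,"y":-0.13,"z":0,"ax":0,"ay":0,"az":0},
    {"x":0,"y":-0.13,"z":0,"ax":0,"ay":0,"az":0},
    {"x":0,"y":-0.13,"z":0,"ax":0,"ay":0,"az":0},
  ],
)

```text
t: 3.7
tcp_pos: [0.4609, -0.2435, 0.307]
eef_rot: [[1.0, 0.001, 0.001], [0.001, -1.0, -0.001], [0.001, 0.001, -1.0]]
force: [0.0, 0.1, -1.5]
gripper_width: 0.0208
finger_force: 59.1
```

Emit:
apply_moves(
  targets=[
    {"x":0,"y":-0.13,"z":0,"ax":0,"ay":0,"az":0},
    {"x":0,"y":-0.13,"z":0,"ax":0,"ay":0,"az":0},
    {"x":0,"y":-0.13,"z":0,"ax":0,"ay":0,"az":0},
    {"x":0,"y":-0.03,"z":0,"ax":0,"ay":0,"az":0},
    {"x":0,"y":0,"z":0,"ax":0,"ay":0,"az":0},
  ],
)

```text
t: 4.2
tcp_pos: [0.4611, -0.118, 0.3071]
eef_rot: [[1.0, 0.004, 0.001], [0.004, -1.0, -0.001], [0.001, 0.001, -1.0]]
force: [-0.7, -0.7, -1.6]
gripper_width: 0.0207
finger_force: 59.5
```

```bash
python3 - <<'E'
from h import *
w=snap("wrist");save(w,"w3");s=env.state();print(s["tcp_pos"],np.round(s["eef_rot"],3).tolist(),s["force"])
E
```

```text
[ 0.46111508 -0.11899708  0.30686379] [[1.0, 0.002, 0.001], [0.002, -1.0, -0.001], [0.001, 0.001, -1.0]] [-0.33401001 -0.77626605 -2.07312744]
```

View pics/w3.png

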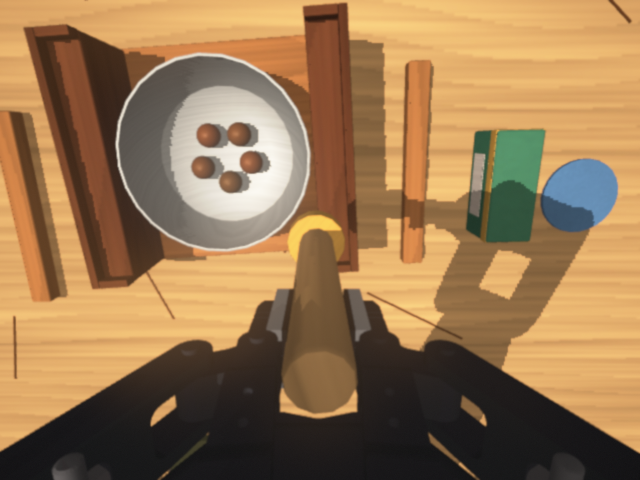

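Wrist view: the bowl rim spans columns 117–310 and rows 54–250. The rails' outer edges run (26,28)-(93,287) and (347,4)-(356,270). The held stirrer's foot is at (316,240), and the saucer at (580,195).

```bash
cat >> h.py <<'E'
def circ(P):
    A=np.c_[2*P[:,:2],np.ones(len(P))];b=(P[:,:2]**2).sum(1);x=np.linalg.lstsq(A,b,rcond=None)[0]
    return x[:2],np.sqrt(x[2]+x[:2]@x[:2])
E
python3 - <<'E'
from h import *
w=snap("wrist")
g=cv2.cvtColor(np.ascontiguousarray(w["pixels"]),cv2.COLOR_RGB2GRAY).astype(float);H=hsv(w)
# rim: outermost low-saturation pixel along rays from bowl centre
P=[]
for a in np.radians(np.arange(0,360,4)):
    if 20<np.degrees(a)<75: continue
    best=None
    for r in np.arange(80,125,.5):
        u,v=214+r*np.cos(a),152+r*np.sin(a)
        if 0<=u<640 and 0<=v<480 and H[int(v),int(u),1]<60: best=(u,v)
    if best: P.append(onz(w,best,.082))
P=np.array(P);c,r=circ(P)
e=abs(np.linalg.norm(P[:,:2]-c,axis=1)-r);k=e<.004;c,r=circ(P[k]);print("bowl",c,r,k.sum(),len(P))
for a,b,n in [((26,28),(93,287),"L"),((347,4),(356,270),"R")]:
    A=onz(w,a,.106);B=onz(w,b,.106);d=B-A;print(n,A[:2].round(4),B[:2].round(4),np.linalg.norm(d[:2]),np.degrees(np.arctan2(d[1],d[0])))
b=[q for q in blobs(mask(w,(98,80,40),(115,255,255))) if cv2.contourArea(q)<8000][0]
e=cv2.fitEllipse(cv2.convexHull(b));print("saucer",e,onz(w,e[0],.006))
print("tcp proj",proj(w,env.state()["tcp_pos"]),"foot",[onz(w,(316,y),.22).round(4) for y in (215,240,262)])
E
```

```text
bowl [ 0.50921457 -0.01552542] 0.09440688261286566 77 77
L [0.6166 0.1238] [0.3846 0.1076] 0.2325270146207103 -176.0065391072029
R [ 0.6355 -0.1425] [ 0.4032 -0.1572] 0.23273686421510376 -176.39167725747498
saucer ((578.29443359375, 194.3540802001953), (65.79340362548828, 79.91647338867188), 52.2943229675293) [ 0.46443412 -0.43466538  0.006     ]
tcp proj [319.66825537 305.25254567] foot [array([ 0.4826, -0.1177,  0.22  ]), array([ 0.466 , -0.1177,  0.22  ]), array([ 0.4509, -0.1177,  0.22  ])]
```

```bash
python3 - <<'E'
from h import *
w=snap("wrist");c=np.array([.5093,-.0163])
for p in [(207,134),(239,133),(203,167),(251,161),(230,182)]:
    q=onz(w,p,.03)[:2]-c;print((q*1000).round(),np.hypot(*q).round(4),np.degrees(np.arctan2(q[1],q[0])).round())
s=env.state();print(s["tcp_pos"])
# 10-gon increments, radius 32 mm, start angle -90 (counter-clockwise), tool units
r=.032
for k in range(10):
    a,b=np.radians(-90+36*k),np.radians(-90+36*(k+1))
    print(k,(r*(np.cos(b)-np.cos(a))/.3).round(3),(-r*(np.sin(b)-np.sin(a))/.3).round(3))
E
```

```text
[24. 18.] 0.0306 37.0
[ 26. -17.] 0.0305 -33.0
[-11.  26.] 0.0282 113.0
[ -4. -28.] 0.0287 -99.0
[-28.  -3.] 0.028 -173.0
[ 0.46109498 -0.11993966  0.30655604]
0 0.063 -0.02
1 0.039 -0.053
2 0.0 -0.066
3 -0.039 -0.053
4 -0.063 -0.02
5 -0.063 0.02
6 -0.039 0.053
7 -0.0 0.066
8 0.039 0.053
9 0.063 0.02
```

Emit:
apply_moves(
  targets=[
    {"x":0.053,"y":-0.114,"z":0,"ax":0,"ay":0,"az":0},
    {"x":0.053,"y":-0.114,"z":0,"ax":0,"ay":0,"az":0},
    {"x":0.053,"y":-0.114,"z":0,"ax":0,"ay":0,"az":0},
    {"x":0,"y":0,"z":0,"ax":0,"ay":0,"az":0},
    {"x":0,"y":0,"z":0,"ax":0,"ay":0,"az":0},
  ],
)

```text
t: 4.85
tcp_pos: [0.509, -0.017, 0.306]
eef_rot: [[1.0, 0.001, -0.001], [0.001, -1.0, -0.001], [-0.001, 0.001, -1.0]]
force: [-0.2, -0.8, -1.7]
gripper_width: 0.0206
finger_force: 59.8
```

Emit:
apply_moves(
  targets=[
    {"x":0,"y":0,"z":0.13,"ax":0,"ay":0,"az":0},
    {"x":0,"y":0,"z":0.13,"ax":0,"ay":0,"az":0},
    {"x":0,"y":0,"z":0.13,"ax":0,"ay":0,"az":0},
    {"x":0,"y":0,"z":0.08,"ax":0,"ay":0,"az":0},
    {"x":0,"y":0,"z":0,"ax":0,"ay":0,"az":0},
  ],
)

```text
t: 5.35
tcp_pos: [0.5054, -0.0177, 0.1605]
eef_rot: [[1.0, -0.002, -0.009], [-0.002, -1.0, 0.001], [-0.009, -0.001, -1.0]]
force: [-0.7, 0.3, -1.6]
gripper_width: 0.0207
finger_force: 59.6
```

```bash
python3 - <<'E'
from h import *
s=env.state();print(s["tcp_pos"],np.round(s["eef_rot"],3).tolist(),s["force"])
w=snap("wrist");d=snap("side")
o=cv2.hconcat([w["pixels"][0:480:1,80:480],d["pixels"][100:340,200:400].repeat(2,0).repeat(2,1)]);cv2.imwrite("pics/m4.png",o[:,:,::-1])
E
```

```text
[ 0.5053759  -0.01767028  0.16054846] [[1.0, -0.002, -0.009], [-0.002, -1.0, 0.001], [-0.009, -0.001, -1.0]] [-0.65948403  0.29283195 -1.556099  ]
```

View pics/m4.png

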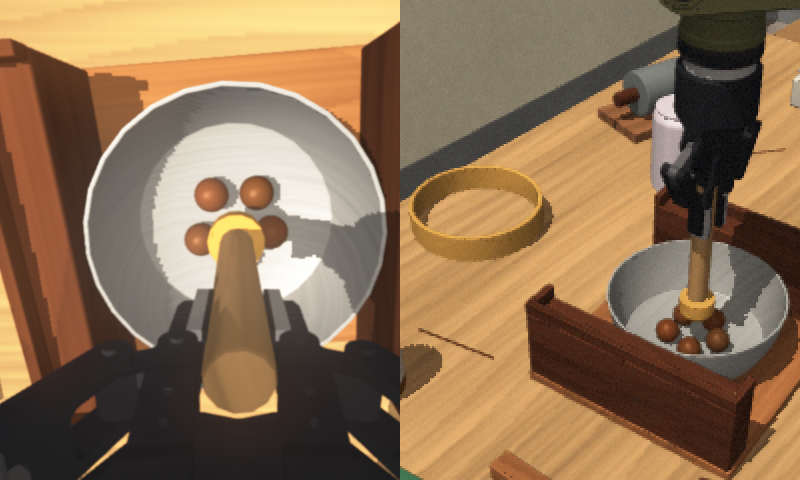

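Foot is centred over the ring of nuts (foot at (236,237) in the left half) and all nuts are below it. Lowering and starting to stir.

Emit:
apply_moves(
  targets=[
    {"x":0.006,"y":0,"z":0.05,"ax":0,"ay":0,"az":0},
    {"x":0,"y":0,"z":0.052,"ax":0,"ay":0,"az":0},
    {"x":0,"y":0.033,"z":0,"ax":0,"ay":0,"az":0},
    {"x":0,"y":0.033,"z":0,"ax":0,"ay":0,"az":0},
    {"x":0,"y":0.033,"z":0,"ax":0,"ay":0,"az":0},
  ],
)

```text
t: 5.95
tcp_pos: [0.5108, -0.047, 0.1351]
eef_rot: [[1.0, 0.001, 0.001], [0.001, -1.0, -0.0], [0.001, 0.0, -1.0]]
force: [0.1, 0.1, -0.9]
gripper_width: 0.021
finger_force: 59.7
```

Emit:
apply_moves(
  targets=[
    {"x":0.059,"y":-0.019,"z":0,"ax":0,"ay":0,"az":0},
    {"x":0.037,"y":-0.05,"z":0,"ax":0,"ay":0,"az":0},
    {"x":0,"y":-0.062,"z":0,"ax":0,"ay":0,"az":0},
    {"x":-0.037,"y":-0.05,"z":0,"ax":0,"ay":0,"az":0},
    {"x":-0.059,"y":-0.019,"z":0,"ax":0,"ay":0,"az":0},
  ],
)

```text
t: 6.45
tcp_pos: [0.5104, 0.0147, 0.1352]
eef_rot: [[1.0, 0.002, 0.001], [0.002, -1.0, 0.001], [0.001, -0.001, -1.0]]
force: [-0.2, -0.1, -1.3]
gripper_width: 0.0203
finger_force: 59.2
```

Emit:
apply_moves(
  targets=[
    {"x":-0.059,"y":0.019,"z":0,"ax":0,"ay":0,"az":0},
    {"x":-0.037,"y":0.05,"z":0,"ax":0,"ay":0,"az":0},
    {"x":0,"y":0.062,"z":0,"ax":0,"ay":0,"az":0},
    {"x":0.037,"y":0.05,"z":0,"ax":0,"ay":0,"az":0},
    {"x":0.059,"y":0.019,"z":0,"ax":0,"ay":0,"az":0},
  ],
)

```text
t: 6.95
tcp_pos: [0.5106, -0.0474, 0.1352]
eef_rot: [[1.0, -0.001, 0.001], [-0.001, -1.0, -0.0], [0.001, 0.0, -1.0]]
force: [0.2, 0.1, -0.8]
gripper_width: 0.0204
finger_force: 59.2
```

```bash
python3 - <<'E'
from h import *
s=env.state();print(s["tcp_pos"],np.round(s["eef_rot"],3).tolist(),s["force"])
w=snap("wrist");d=snap("side")
o=cv2.hconcat([w["pixels"][0:480:1,80:480],d["pixels"][100:340,200:400].repeat(2,0).repeat(2,1)]);cv2.imwrite("pics/m5.png",o[:,:,::-1])
E
```

```text
[ 0.51064454 -0.04735562  0.1351509 ] [[1.0, -0.001, 0.001], [-0.001, -1.0, -0.0], [0.001, 0.0, -1.0]] [ 0.18925724  0.09363723 -0.76537699]
```

View pics/m5.png

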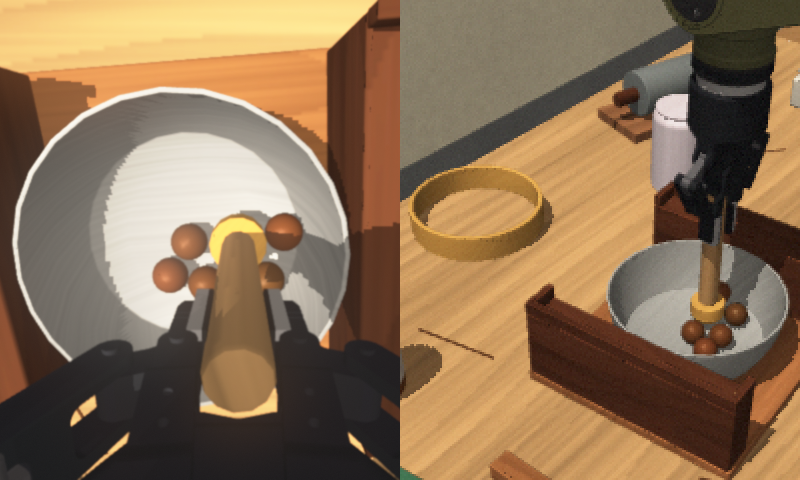

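The nuts moved with the foot and all are in the bowl. I'll lower it 4 mm and do four more turns.

Emit:
apply_moves(
  targets=[
    {"x":0.059,"y":-0.019,"z":0.014,"ax":0,"ay":0,"az":0},
    {"x":0.037,"y":-0.05,"z":0,"ax":0,"ay":0,"az":0},
    {"x":0,"y":-0.062,"z":0,"ax":0,"ay":0,"az":0},
    {"x":-0.037,"y":-0.05,"z":0,"ax":0,"ay":0,"az":0},
    {"x":-0.059,"y":-0.019,"z":0,"ax":0,"ay":0,"az":0},
  ],
)

```text
t: 7.55
tcp_pos: [0.5097, 0.0153, 0.1304]
eef_rot: [[1.0, 0.002, -0.001], [0.002, -1.0, 0.0], [-0.001, -0.0, -1.0]]
force: [-0.7, 0.3, -1.7]
gripper_width: 0.0207
finger_force: 59.2
```

Emit:
apply_moves(
  targets=[
    {"x":-0.059,"y":0.019,"z":0,"ax":0,"ay":0,"az":0},
    {"x":-0.037,"y":0.05,"z":0,"ax":0,"ay":0,"az":0},
    {"x":0,"y":0.062,"z":0,"ax":0,"ay":0,"az":0},
    {"x":0.037,"y":0.05,"z":0,"ax":0,"ay":0,"az":0},
    {"x":0.059,"y":0.019,"z":0,"ax":0,"ay":0,"az":0},
  ],
)

```text
t: 8.05
tcp_pos: [0.5103, -0.047, 0.1306]
eef_rot: [[1.0, -0.0, 0.0], [-0.0, -1.0, -0.0], [0.0, 0.0, -1.0]]
force: [0.8, 0.2, -0.4]
gripper_width: 0.0207
finger_force: 59.3
```

Emit:
apply_moves(
  targets=[
    {"x":0.059,"y":-0.019,"z":0,"ax":0,"ay":0,"az":0},
    {"x":0.037,"y":-0.05,"z":0,"ax":0,"ay":0,"az":0},
    {"x":0,"y":-0.062,"z":0,"ax":0,"ay":0,"az":0},
    {"x":-0.037,"y":-0.05,"z":0,"ax":0,"ay":0,"az":0},
    {"x":-0.059,"y":-0.019,"z":0,"ax":0,"ay":0,"az":0},
  ],
)

```text
t: 8.55
tcp_pos: [0.5101, 0.0152, 0.1304]
eef_rot: [[1.0, 0.002, -0.001], [0.002, -1.0, 0.0], [-0.001, -0.0, -1.0]]
force: [-0.7, 0.1, -0.7]
gripper_width: 0.0207
finger_force: 59.2
```

Emit:
apply_moves(
  targets=[
    {"x":-0.059,"y":0.019,"z":0,"ax":0,"ay":0,"az":0},
    {"x":-0.037,"y":0.05,"z":0,"ax":0,"ay":0,"az":0},
    {"x":0,"y":0.062,"z":0,"ax":0,"ay":0,"az":0},
    {"x":0.037,"y":0.05,"z":0,"ax":0,"ay":0,"az":0},
    {"x":0.059,"y":0.019,"z":0,"ax":0,"ay":0,"az":0},
  ],
)

```text
t: 9.05
tcp_pos: [0.5105, -0.047, 0.1306]
eef_rot: [[1.0, -0.0, 0.0], [-0.0, -1.0, -0.0], [0.0, 0.0, -1.0]]
force: [0.7, 0.7, -0.7]
gripper_width: 0.0208
finger_force: 59.3
```

Emit:
apply_moves(
  targets=[
    {"x":0.059,"y":-0.019,"z":0,"ax":0,"ay":0,"az":0},
    {"x":0.037,"y":-0.05,"z":0,"ax":0,"ay":0,"az":0},
    {"x":0,"y":-0.062,"z":0,"ax":0,"ay":0,"az":0},
    {"x":-0.037,"y":-0.05,"z":0,"ax":0,"ay":0,"az":0},
    {"x":-0.059,"y":-0.019,"z":0,"ax":0,"ay":0,"az":0},
  ],
)

```text
t: 9.55
tcp_pos: [0.5104, 0.0152, 0.1304]
eef_rot: [[1.0, 0.002, -0.0], [0.002, -1.0, 0.001], [-0.0, -0.001, -1.0]]
force: [-0.3, 0.3, -1.2]
gripper_width: 0.0207
finger_force: 59.2
```

Emit:
apply_moves(
  targets=[
    {"x":-0.059,"y":0.019,"z":0,"ax":0,"ay":0,"az":0},
    {"x":-0.037,"y":0.05,"z":0,"ax":0,"ay":0,"az":0},
    {"x":0,"y":0.062,"z":0,"ax":0,"ay":0,"az":0},
    {"x":0.037,"y":0.05,"z":0,"ax":0,"ay":0,"az":0},
    {"x":0.059,"y":0.019,"z":0,"ax":0,"ay":0,"az":0},
  ],
)

```text
t: 10.05
tcp_pos: [0.5107, -0.0471, 0.1306]
eef_rot: [[1.0, -0.0, 0.001], [-0.0, -1.0, -0.0], [0.001, 0.0, -1.0]]
force: [1.0, 0.1, -1.1]
gripper_width: 0.0208
finger_force: 59.3
```

Emit:
apply_moves(
  targets=[
    {"x":0.059,"y":-0.019,"z":0,"ax":0,"ay":0,"az":0},
    {"x":0.037,"y":-0.05,"z":0,"ax":0,"ay":0,"az":0},
    {"x":0,"y":-0.062,"z":0,"ax":0,"ay":0,"az":0},
    {"x":-0.037,"y":-0.05,"z":0,"ax":0,"ay":0,"az":0},
    {"x":-0.059,"y":-0.019,"z":0,"ax":0,"ay":0,"az":0},
  ],
)

```text
t: 10.55
tcp_pos: [0.5106, 0.0151, 0.1304]
eef_rot: [[1.0, 0.002, 0.0], [0.002, -1.0, 0.0], [0.0, -0.0, -1.0]]
force: [0.1, -1.2, -0.6]
gripper_width: 0.0205
finger_force: 59.3
```

Emit:
apply_moves(
  targets=[
    {"x":-0.059,"y":0.019,"z":0,"ax":0,"ay":0,"az":0},
    {"x":-0.037,"y":0.05,"z":0,"ax":0,"ay":0,"az":0},
    {"x":0,"y":0.062,"z":0,"ax":0,"ay":0,"az":0},
    {"x":0.037,"y":0.05,"z":0,"ax":0,"ay":0,"az":0},
    {"x":0.059,"y":0.019,"z":0,"ax":0,"ay":0,"az":0},
  ],
)

```text
t: 11.05
tcp_pos: [0.5109, -0.0471, 0.1307]
eef_rot: [[1.0, -0.0, 0.001], [-0.0, -1.0, -0.0], [0.001, 0.0, -1.0]]
force: [-0.0, 1.0, -1.0]
gripper_width: 0.0206
finger_force: 59.3
```

```bash
python3 - <<'E'
from h import *
s=env.state();print(s["t"],s["tcp_pos"],np.round(s["eef_rot"],3).tolist(),s["force"])
E
```

```text
11.05 [ 0.51085344 -0.04713958  0.13067308] [[1.0, -0.0, 0.001], [-0.0, -1.0, -0.0], [0.001, 0.0, -1.0]] [-0.00865979  0.96077845 -0.99578184]
```

Emit:
apply_moves(
  targets=[
    {"x":0,"y":0,"z":-0.08,"ax":0,"ay":0,"az":0},
    {"x":0,"y":0,"z":-0.14,"ax":0,"ay":0,"az":0},
    {"x":0,"y":0,"z":-0.14,"ax":0,"ay":0,"az":0},
    {"x":0,"y":0,"z":-0.14,"ax":0,"ay":0,"az":0},
    {"x":0,"y":0,"z":-0.05,"ax":0,"ay":0,"az":0},
  ],
)

```text
t: 11.55
tcp_pos: [0.5131, -0.0465, 0.3014]
eef_rot: [[1.0, 0.001, 0.009], [0.001, -1.0, -0.002], [0.009, 0.002, -1.0]]
force: [0.1, 0.1, -1.3]
gripper_width: 0.0208
finger_force: 59.3
```

Emit:
apply_moves(
  targets=[
    {"x":-0.017,"y":0.13,"z":0,"ax":0,"ay":0,"az":0},
    {"x":-0.017,"y":0.13,"z":0,"ax":0,"ay":0,"az":0},
    {"x":-0.017,"y":0.13,"z":0,"ax":0,"ay":0,"az":0},
    {"x":-0.017,"y":0.13,"z":0,"ax":0,"ay":0,"az":0},
    {"x":-0.017,"y":0.13,"z":0,"ax":0,"ay":0,"az":0},
  ],
)

```text
t: 12.05
tcp_pos: [0.4849, -0.2426, 0.2941]
eef_rot: [[1.0, 0.001, -0.001], [0.001, -1.0, 0.001], [-0.001, -0.001, -1.0]]
force: [0.2, 0.8, -1.9]
gripper_width: 0.0207
finger_force: 59.4
```

Emit:
apply_moves(
  targets=[
    {"x":-0.017,"y":0.13,"z":0,"ax":0,"ay":0,"az":0},
    {"x":-0.017,"y":0.13,"z":0,"ax":0,"ay":0,"az":0},
    {"x":-0.017,"y":0.13,"z":0,"ax":0,"ay":0,"az":0},
    {"x":-0.017,"y":0.13,"z":0,"ax":0,"ay":0,"az":0},
    {"x":-0.004,"y":0.13,"z":0,"ax":0,"ay":0,"az":0},
  ],
)

```text
t: 12.55
tcp_pos: [0.4632, -0.4378, 0.2937]
eef_rot: [[1.0, 0.0, -0.001], [0.0, -1.0, 0.002], [-0.001, -0.002, -1.0]]
force: [0.7, 0.2, -1.8]
gripper_width: 0.0203
finger_force: 59.4
```

Emit:
apply_moves(
  targets=[
    {"x":0,"y":0,"z":0.12,"ax":0,"ay":0,"az":0},
    {"x":0,"y":0,"z":0.12,"ax":0,"ay":0,"az":0},
    {"x":0,"y":0,"z":0.12,"ax":0,"ay":0,"az":0},
    {"x":0,"y":0,"z":0,"ax":0,"ay":0,"az":0},
    {"x":0,"y":0,"z":0,"ax":0,"ay":0,"az":0},
  ],
)

```text
t: 13.05
tcp_pos: [0.4636, -0.4358, 0.1862]
eef_rot: [[1.0, 0.001, -0.002], [0.001, -1.0, 0.002], [-0.002, -0.002, -1.0]]
force: [-0.3, -0.2, -0.3]
gripper_width: 0.0209
finger_force: 59.6
```

```bash
python3 - <<'E'
from h import *
s=env.state();print(s["t"],s["tcp_pos"],np.round(s["eef_rot"],3).tolist(),s["force"])
w=snap("wrist");save(w,"w6")
M=mask(w,(98,80,40),(115,255,255))
for b in blobs(M)[:3]:
    e=cv2.fitEllipse(cv2.convexHull(b));print(e,onz(w,e[0],.006))
# brass foot: rows at column of foot
H=hsv(w);fm=mask(w,(17,160,150),(28,255,255))
for b in blobs(fm,100)[:3]: print("brass",cv2.boundingRect(b),cv2.contourArea(b))
E
```

```text
13.05 [ 0.46355057 -0.43578871  0.18621079] [[1.0, 0.001, -0.002], [0.001, -1.0, 0.002], [-0.002, -0.002, -1.0]] [-0.34442318 -0.2131971  -0.3341527 ]
((318.4459228515625, 214.68357849121094), (93.12515258789062, 96.05496978759766), 78.82686614990234) [ 0.46556331 -0.43565648  0.006     ]
((351.79290771484375, 243.68182373046875), (11.054826736450195, 18.07248878479004), 21.009197235107422) [ 0.43845697 -0.46634641  0.006     ]
brass (291, 217, 53, 45) 828.0
```

Emit:
apply_moves(
  targets=[
    {"x":0.003,"y":0,"z":0.07,"ax":0,"ay":0,"az":0},
    {"x":0,"y":0,"z":0.07,"ax":0,"ay":0,"az":0},
    {"x":0,"y":0,"z":0.06,"ax":0,"ay":0,"az":0},
    {"x":0,"y":0,"z":0.028,"ax":0,"ay":0,"az":0},
    {"x":0,"y":0,"z":0,"ax":0,"ay":0,"az":0},
  ],
)

```text
t: 13.6
tcp_pos: [0.4645, -0.4358, 0.1185]
eef_rot: [[1.0, 0.001, -0.001], [0.001, -1.0, 0.001], [-0.001, -0.001, -1.0]]
force: [-0.2, 0.9, -0.9]
gripper_width: 0.0208
finger_force: 59.7
```

Emit:
apply_moves(
  targets=[
    {"x":0,"y":0,"z":0.007,"ax":0,"ay":0,"az":0},
    {"x":0,"y":0,"z":0,"ax":0,"ay":0,"az":0},
  ],
)

```text
t: 13.8
tcp_pos: [0.4652, -0.4366, 0.1182]
eef_rot: [[1.0, 0.001, 0.001], [0.001, -1.0, -0.001], [0.001, 0.001, -1.0]]
force: [0.0, -0.5, -2.0]
gripper_width: 0.021
finger_force: 59.7
```

Emit:
apply_moves(
  targets=[
    {"x":0,"y":0,"z":0.008,"ax":0,"ay":0,"az":0},
    {"x":0,"y":0,"z":0,"ax":0,"ay":0,"az":0},
    {"x":0,"y":0,"z":0,"ax":0,"ay":0,"az":0},
  ],
)

```text
t: 14.1
tcp_pos: [0.4649, -0.4363, 0.1151]
eef_rot: [[1.0, 0.001, 0.001], [0.001, -1.0, -0.001], [0.001, 0.001, -1.0]]
force: [0.8, 0.1, -0.5]
gripper_width: 0.0208
finger_force: 59.8
```

Emit:
apply_moves(
  targets=[
    {"x":0,"y":0,"z":0.007,"ax":0,"ay":0,"az":0},
    {"x":0,"y":0,"z":0,"ax":0,"ay":0,"az":0},
    {"x":0,"y":0,"z":0,"ax":0,"ay":0,"az":0},
  ],
)

```text
t: 14.4
tcp_pos: [0.4654, -0.4367, 0.115]
eef_rot: [[1.0, 0.001, 0.001], [0.001, -1.0, -0.001], [0.001, 0.001, -1.0]]
force: [-2.1, 1.2, 7.6]
gripper_width: 0.0208
finger_force: 60.9
```

Emit:
apply_moves(
  targets=[
    {"x":0,"y":0,"z":0,"ax":0,"ay":0,"az":0},
    {"x":0,"y":0,"z":0,"ax":0,"ay":0,"az":0},
    {"x":0,"y":0,"z":0,"ax":0,"ay":0,"az":0},
    {"x":0,"y":0,"z":0,"ax":0,"ay":0,"az":0},
    {"x":0,"y":0,"z":0,"ax":0,"ay":0,"az":0},
  ],
  claw=0.6,
)

```text
t: 14.9
tcp_pos: [0.4646, -0.436, 0.1122]
eef_rot: [[1.0, 0.001, -0.0], [0.001, -1.0, 0.0], [-0.0, -0.0, -1.0]]
force: [0.6, -0.1, -0.7]
gripper_width: 0.0682
finger_force: 0.0
```

Emit:
apply_moves(
  targets=[
    {"x":0,"y":0,"z":-0.1,"ax":0,"ay":0,"az":0},
    {"x":0,"y":0,"z":-0.15,"ax":0,"ay":0,"az":0},
    {"x":0,"y":0,"z":-0.15,"ax":0,"ay":0,"az":0},
    {"x":0,"y":0,"z":-0.15,"ax":0,"ay":0,"az":0},
    {"x":0,"y":0,"z":-0.1,"ax":0,"ay":0,"az":0},
  ],
)

```text
t: 15.4
tcp_pos: [0.4653, -0.4366, 0.312]
eef_rot: [[1.0, 0.001, 0.003], [0.001, -1.0, -0.004], [0.003, 0.004, -1.0]]
force: [-0.3, 0.2, 0.1]
gripper_width: 0.0682
finger_force: 0.0
```

Emit:
apply_moves(
  targets=[
    {"x":0,"y":-0.13,"z":0,"ax":0,"ay":0,"az":0},
    {"x":0,"y":-0.13,"z":0,"ax":0,"ay":0,"az":0},
    {"x":0,"y":-0.13,"z":0,"ax":0,"ay":0,"az":0},
    {"x":0,"y":0,"z":0,"ax":0,"ay":0,"az":0},
    {"x":0,"y":0,"z":0,"ax":0,"ay":0,"az":0},
  ],
  claw=1,
)

```text
t: 15.9
tcp_pos: [0.4647, -0.3186, 0.3077]
eef_rot: [[1.0, 0.002, 0.0], [0.002, -1.0, -0.001], [0.0, 0.001, -1.0]]
force: [-0.5, -0.4, 0.3]
gripper_width: 0.0852
finger_force: 0.0
```

```bash
cat >> h.py <<'E'
def rectz(w,b,z):
    # min-area rectangle of a contour after projection to plane z
    P=np.array([onz(w,p[0],z)[:2] for p in b],np.float32)
    (c,(a,bb),an)=cv2.minAreaRect(P*1000)
    if a<bb: a,bb,an=bb,a,an+90
    an=(an+90)%180-90
    return np.round(np.array(c)/1000,4).tolist(),round(a,1),round(bb,1),round(an,1)
E
python3 - <<'E'
from h import *
s=env.state();print(s["t"],s["tcp_pos"],s["force"])
w=snap("wrist");save(w,"w7")
c=np.array(blobs(mask(w,(98,80,40),(115,255,255)))[0]);e=cv2.fitEllipse(cv2.convexHull(c));print(e[0],onz(w,e[0],.006))
for b in blobs(mask(w,(60,60,30),(90,255,255)),400)[:3]: print("green",rectz(w,b,.06),cv2.boundingRect(b))
for b in blobs(mask(w,(5,152,60),(15,255,255)),400)[:6]: print("br",rectz(w,b,.02),cv2.boundingRect(b))
E
```

```text
15.9 [ 0.46468673 -0.31861974  0.3077444 ] [-0.45440553 -0.4321406   0.26946303]
(413.6090393066406, 196.79234313964844) [ 0.4645184  -0.43533187  0.006     ]
green ([0.4801, -0.3263], 115.7, 46.6, 1.4) (302, 133, 46, 110)
br ([0.5109, -0.0346], 293.1, 149.7, 4.4) (0, 7, 159, 269)
br ([0.4961, -0.2317], 228.3, 26.0, 2.1) (222, 63, 39, 202)
br ([0.5186, -0.1485], 231.8, 15.0, 4.1) (151, 37, 41, 212)
```

View pics/w7.png

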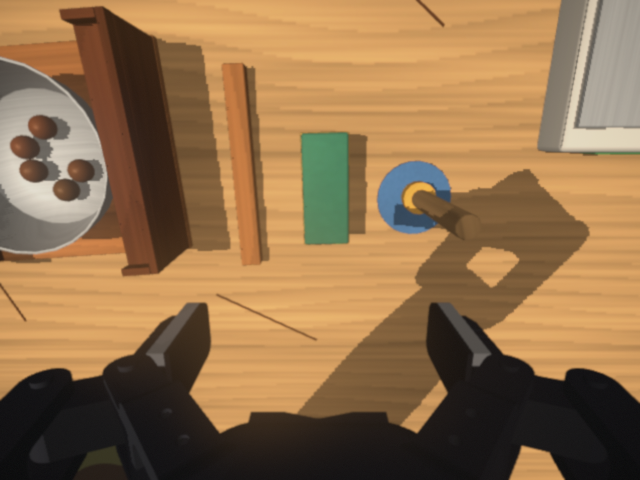

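Stirrer stands on the saucer (foot 420,197) and all five nuts are in the bowl. Bar A is at about (242,165), the caddy at (325,188). Next, bar A.

Emit:
apply_moves(
  targets=[
    {"x":0.052,"y":-0.146,"z":0,"ax":0,"ay":0,"az":0},
    {"x":0.052,"y":-0.146,"z":0,"ax":0,"ay":0,"az":-0.023},
    {"x":0,"y":0,"z":0.14,"ax":0,"ay":0,"az":0},
    {"x":0,"y":0,"z":0.14,"ax":0,"ay":0,"az":0},
    {"x":0,"y":0,"z":0.14,"ax":0,"ay":0,"az":0},
  ],
  claw=0.3,
)

```text
t: 16.45
tcp_pos: [0.4961, -0.2323, 0.1804]
eef_rot: [[0.999, 0.037, 0.001], [0.037, -0.999, -0.001], [0.001, 0.001, -1.0]]
force: [0.8, 0.0, -1.1]
gripper_width: 0.0556
finger_force: 0.0
```

Emit:
apply_moves(
  targets=[
    {"x":0,"y":0,"z":0.14,"ax":0,"ay":0,"az":0},
    {"x":0,"y":0,"z":0.14,"ax":0,"ay":0,"az":0},
    {"x":0,"y":0,"z":0.14,"ax":0,"ay":0,"az":0},
    {"x":0,"y":0,"z":0,"ax":0,"ay":0,"az":0},
    {"x":0,"y":0,"z":0,"ax":0,"ay":0,"az":0},
  ],
)

```text
t: 16.95
tcp_pos: [0.4955, -0.2322, 0.0553]
eef_rot: [[0.999, 0.036, -0.002], [0.036, -0.999, 0.001], [-0.001, -0.001, -1.0]]
force: [0.1, -0.1, -0.0]
gripper_width: 0.0553
finger_force: 0.0
```

```bash
python3 - <<'E'
from h import *
s=env.state();print(s["tcp_pos"],s["force"],s["gripper_width"])
w=snap("wrist")
for b in blobs(mask(w,(5,152,60),(15,255,255)),400)[:6]: print("br",rectz(w,b,.02),cv2.boundingRect(b))
E
```

```text
[ 0.49549527 -0.23215335  0.05529473] [ 0.08174117 -0.09342362 -0.00485483] 0.05530833648132395
br ([0.5079, -0.2302], 203.9, 23.5, 2.3) (288, 28, 54, 391)
br ([0.4499, -0.0733], 132.0, 27.1, -11.2) (0, 224, 50, 212)
br ([0.5362, -0.153], 162.7, 5.4, 4.2) (123, 0, 62, 341)
br ([0.5546, -0.0907], 71.5, 2.3, 4.1) (0, 64, 42, 159)
```

Emit:
apply_moves(
  targets=[
    {"x":0,"y":-0.005,"z":0.084,"ax":0,"ay":0,"az":0},
    {"x":0,"y":0,"z":0.08,"ax":0,"ay":0,"az":0},
    {"x":0,"y":0,"z":0,"ax":0,"ay":0,"az":0},
    {"x":0,"y":0,"z":0,"ax":0,"ay":0,"az":0},
  ],
)

```text
t: 17.4
tcp_pos: [0.4972, -0.231, 0.0088]
eef_rot: [[0.999, 0.037, 0.003], [0.037, -0.999, -0.002], [0.003, 0.002, -1.0]]
force: [0.8, 0.3, 0.7]
gripper_width: 0.0554
finger_force: 0.0
```

Emit:
apply_moves(
  targets=[
    {"x":0,"y":0,"z":0,"ax":0,"ay":0,"az":0},
    {"x":0,"y":0,"z":0,"ax":0,"ay":0,"az":0},
    {"x":0,"y":0,"z":0,"ax":0,"ay":0,"az":0},
    {"x":0,"y":0,"z":0,"ax":0,"ay":0,"az":0},
    {"x":0,"y":0,"z":0,"ax":0,"ay":0,"az":0},
  ],
  claw=-1,
  force=50,
)

```text
t: 17.9
tcp_pos: [0.4972, -0.2309, 0.0086]
eef_rot: [[0.999, 0.037, 0.003], [0.037, -0.999, -0.002], [0.003, 0.002, -1.0]]
force: [0.0, -1.1, 6.5]
gripper_width: 0.0225
finger_force: 51.1
```

Emit:
apply_moves(
  targets=[
    {"x":0,"y":0,"z":-0.08,"ax":0,"ay":0,"az":0},
    {"x":0,"y":0,"z":-0.15,"ax":0,"ay":0,"az":0},
    {"x":0,"y":0,"z":-0.15,"ax":0,"ay":0,"az":0},
    {"x":0,"y":0,"z":-0.15,"ax":0,"ay":0,"az":-0.0925},
    {"x":0,"y":0,"z":-0.12,"ax":0,"ay":0,"az":-0.0925},
  ],
)

```text
t: 18.4
tcp_pos: [0.496, -0.2301, 0.2047]
eef_rot: [[0.945, 0.328, 0.003], [0.328, -0.945, -0.002], [0.002, 0.002, -1.0]]
force: [0.4, 0.1, -1.1]
gripper_width: 0.0224
finger_force: 50.2
```

Emit:
apply_moves(
  targets=[
    {"x":0,"y":0,"z":0,"ax":0,"ay":0,"az":-0.0925},
    {"x":0,"y":0,"z":0,"ax":0,"ay":0,"az":-0.0925},
    {"x":0,"y":0,"z":0,"ax":0,"ay":0,"az":-0.0925},
    {"x":0,"y":0,"z":0,"ax":0,"ay":0,"az":-0.0925},
    {"x":0,"y":0,"z":0,"ax":0,"ay":0,"az":-0.0925},
  ],
)

```text
t: 18.9
tcp_pos: [0.4954, -0.2298, 0.2014]
eef_rot: [[0.489, 0.873, -0.0], [0.873, -0.489, 0.0], [0.0, -0.0, -1.0]]
force: [-0.3, -0.1, -1.1]
gripper_width: 0.0227
finger_force: 50.2
```

Emit:
apply_moves(
  targets=[
    {"x":0,"y":0,"z":0,"ax":0,"ay":0,"az":-0.0925},
    {"x":0,"y":0,"z":0,"ax":0,"ay":0,"az":-0.0925},
    {"x":0,"y":0,"z":0,"ax":0,"ay":0,"az":-0.0925},
    {"x":0,"y":0,"z":0,"ax":0,"ay":0,"az":-0.0925},
    {"x":0,"y":0,"z":0,"ax":0,"ay":0,"az":0},
  ],
)

```text
t: 19.4
tcp_pos: [0.4954, -0.2298, 0.2013]
eef_rot: [[-0.064, 0.998, -0.0], [0.998, 0.064, 0.0], [0.0, -0.0, -1.0]]
force: [0.1, -0.1, -2.1]
gripper_width: 0.0228
finger_force: 50.2
```

Emit:
apply_moves(
  targets=[
    {"x":0.142,"y":0.047,"z":0,"ax":0,"ay":0,"az":0},
    {"x":0.142,"y":0.047,"z":0,"ax":0,"ay":0,"az":0},
    {"x":0.142,"y":0.047,"z":0,"ax":0,"ay":0,"az":0},
    {"x":0.142,"y":0.047,"z":0,"ax":0,"ay":0,"az":0},
    {"x":0.142,"y":0.047,"z":0,"ax":0,"ay":0,"az":0},
  ],
)

```text
t: 19.9
tcp_pos: [0.5523, -0.0111, 0.2016]
eef_rot: [[-0.061, 0.998, 0.0], [0.998, 0.061, -0.0], [-0.0, 0.0, -1.0]]
force: [0.2, 0.8, -0.7]
gripper_width: 0.0226
finger_force: 50.2
```

Emit:
apply_moves(
  targets=[
    {"x":0,"y":0,"z":0,"ax":0,"ay":0,"az":0},
    {"x":0,"y":0,"z":0,"ax":0,"ay":0,"az":0},
    {"x":0,"y":0,"z":0,"ax":0,"ay":0,"az":0},
  ],
)

```text
t: 20.2
tcp_pos: [0.552, -0.0135, 0.2013]
eef_rot: [[-0.063, 0.998, -0.0], [0.998, 0.063, -0.0], [-0.0, -0.0, -1.0]]
force: [-0.6, -0.4, -0.9]
gripper_width: 0.0228
finger_force: 50.2
```

```bash
python3 - <<'E'
from h import *
s=env.state();R=np.array(s["eef_rot"]);print(s["tcp_pos"],R.round(3).tolist(),np.degrees(np.arctan2(R[1,0],R[0,0])),s["force"],s["joints"].round(1) if hasattr(s["joints"],"round") else s["joints"])
w=snap("wrist");save(w,"w8")
for b in blobs(mask(w,(5,152,60),(15,255,255)),400)[:6]: print("br",rectz(w,b,s["tcp_pos"][2]+.011),cv2.boundingRect(b))
E
```

```text
[ 0.55198934 -0.01348287  0.20126885] [[-0.063, 0.998, -0.0], [0.998, 0.063, -0.0], [-0.0, -0.0, -1.0]] 93.5957943914421 [-0.64150989 -0.41066651 -0.94574528] [ -7.   -4.1 108.9  -0.   75.2 -10.5]
br ([0.517, 0.0214], 158.8, 133.0, 86.7) (39, 0, 409, 418)
br ([0.4959, 0.0533], 28.0, 23.9, 1.0) (128, 99, 84, 73)
```

View pics/w8.png

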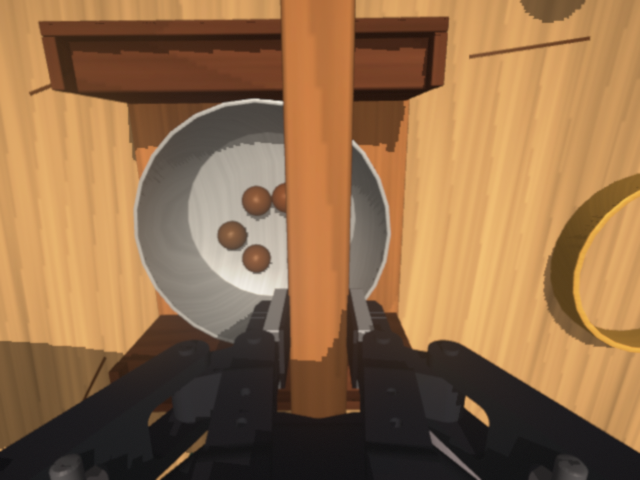

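```bash
python3 - <<'E'
from h import *
w=snap("wrist")
A=onz(w,(40,22),.106);B=onz(w,(447,18),.106);d=B-A
print(A,B,np.linalg.norm(d),np.degrees(np.arctan2(d[1],d[0])))
a=np.radians(3.7);print("centre from rail",(A+B)[:2]/2-.135*np.array([-np.sin(a),np.cos(a)]))
H=hsv(w);P=[]
for t in np.radians(np.arange(0,360,4)):
    if not(100<np.degrees(t)<260 or np.degrees(t)<15 or np.degrees(t)>315): continue
    best=None
    for r in np.arange(100,145,.5):
        u,v=263+r*np.cos(t),222+r*np.sin(t)
        if H[int(v),int(u),1]<60: best=(u,v)
    if best:P.append(onz(w,best,.082))
P=np.array(P);c,r=circ(P);k=abs(np.linalg.norm(P[:,:2]-c,axis=1)-r)<.003;print("bowl",*circ(P[k]),k.sum())
E
```

```text
[0.38342342 0.10939748 0.106     ] [0.61630049 0.12634835 0.106     ] 0.2334931697868381 4.163154455102436
centre from rail [ 0.50857382 -0.0168457 ]
bowl [ 0.50993202 -0.01541206] 0.09384543162412871 29
```

Emit:
apply_moves(
  targets=[
    {"x":0,"y":0.004,"z":0.1,"ax":0,"ay":0,"az":0},
    {"x":0,"y":0,"z":0.1,"ax":0,"ay":0,"az":0},
    {"x":0,"y":0,"z":0.1,"ax":0,"ay":0,"az":0},
    {"x":0,"y":0,"z":0.02,"ax":0,"ay":0,"az":0},
    {"x":0,"y":0,"z":0,"ax":0,"ay":0,"az":0},
  ],
)

```text
t: 20.8
tcp_pos: [0.5525, -0.0135, 0.1043]
eef_rot: [[-0.063, 0.998, -0.003], [0.998, 0.063, 0.0], [0.0, -0.003, -1.0]]
force: [-0.8, -0.6, -0.1]
gripper_width: 0.0227
finger_force: 50.2
```

Emit:
apply_moves(
  targets=[
    {"x":0,"y":0,"z":0.01,"ax":0,"ay":0,"az":0},
    {"x":0,"y":0,"z":0,"ax":0,"ay":0,"az":0},
    {"x":0,"y":0,"z":0,"ax":0,"ay":0,"az":0},
  ],
)

```text
t: 21.1
tcp_pos: [0.5544, -0.0129, 0.1039]
eef_rot: [[-0.064, 0.998, 0.003], [0.998, 0.064, -0.0], [-0.0, 0.003, -1.0]]
force: [0.3, -1.1, -0.0]
gripper_width: 0.0225
finger_force: 50.2
```

Emit:
apply_moves(
  targets=[
    {"x":0,"y":0,"z":0.008,"ax":0,"ay":0,"az":0},
    {"x":0,"y":0,"z":0,"ax":0,"ay":0,"az":0},
    {"x":0,"y":0,"z":0,"ax":0,"ay":0,"az":0},
  ],
)

```text
t: 21.4
tcp_pos: [0.554, -0.0127, 0.1006]
eef_rot: [[-0.065, 0.998, 0.001], [0.998, 0.065, -0.0], [-0.0, 0.001, -1.0]]
force: [1.1, -0.9, 1.7]
gripper_width: 0.0225
finger_force: 50.4
```

Emit:
apply_moves(
  targets=[
    {"x":0,"y":0,"z":0.007,"ax":0,"ay":0,"az":0},
    {"x":0,"y":0,"z":0,"ax":0,"ay":0,"az":0},
    {"x":0,"y":0,"z":0,"ax":0,"ay":0,"az":0},
  ],
)

```text
t: 21.7
tcp_pos: [0.554, -0.0127, 0.1006]
eef_rot: [[-0.065, 0.998, 0.001], [0.998, 0.065, -0.0], [-0.0, 0.001, -1.0]]
force: [-5.7, -0.1, 11.4]
gripper_width: 0.0224
finger_force: 51.8
```

Emit:
apply_moves(
  targets=[
    {"x":0,"y":0,"z":0,"ax":0,"ay":0,"az":0},
    {"x":0,"y":0,"z":0,"ax":0,"ay":0,"az":0},
    {"x":0,"y":0,"z":0,"ax":0,"ay":0,"az":0},
    {"x":0,"y":0,"z":0,"ax":0,"ay":0,"az":0},
  ],
  claw=-0.1,
)

```text
t: 22.1
tcp_pos: [0.5531, -0.0127, 0.0973]
eef_rot: [[-0.065, 0.998, -0.001], [0.998, 0.065, 0.0], [0.0, -0.001, -1.0]]
force: [0.6, -0.1, -0.8]
gripper_width: 0.0385
finger_force: 0.0
```

Emit:
apply_moves(
  targets=[
    {"x":0,"y":0,"z":-0.1,"ax":0,"ay":0,"az":0},
    {"x":0,"y":0,"z":-0.15,"ax":0,"ay":0,"az":0},
    {"x":0,"y":0,"z":-0.15,"ax":0,"ay":0,"az":0.09},
    {"x":0,"y":0,"z":-0.15,"ax":0,"ay":0,"az":0.09},
    {"x":0,"y":0,"z":-0.1,"ax":0,"ay":0,"az":0.09},
  ],
)

```text
t: 22.6
tcp_pos: [0.5542, -0.0128, 0.2968]
eef_rot: [[0.357, 0.934, 0.004], [0.934, -0.357, -0.001], [0.001, 0.004, -1.0]]
force: [0.3, 0.9, -0.0]
gripper_width: 0.0387
finger_force: 0.0
```

Emit:
apply_moves(
  targets=[
    {"x":0,"y":0,"z":0,"ax":0,"ay":0,"az":0.09},
    {"x":0,"y":0,"z":0,"ax":0,"ay":0,"az":0.09},
    {"x":0,"y":0,"z":0,"ax":0,"ay":0,"az":0.09},
    {"x":0,"y":0,"z":0,"ax":0,"ay":0,"az":0.09},
    {"x":0,"y":0,"z":0,"ax":0,"ay":0,"az":0.09},
  ],
)

```text
t: 23.1
tcp_pos: [0.5533, -0.0127, 0.2924]
eef_rot: [[0.878, 0.478, -0.001], [0.478, -0.878, 0.0], [-0.001, -0.0, -1.0]]
force: [-0.1, -0.6, 0.2]
gripper_width: 0.0387
finger_force: 0.0
```

Emit:
apply_moves(
  targets=[
    {"x":0,"y":0,"z":0,"ax":0,"ay":0,"az":0.09},
    {"x":0,"y":0,"z":0,"ax":0,"ay":0,"az":0.09},
    {"x":0,"y":0,"z":0,"ax":0,"ay":0,"az":0.09},
    {"x":-0.063,"y":-0.14,"z":0,"ax":0,"ay":0,"az":0},
    {"x":-0.063,"y":-0.14,"z":0,"ax":0,"ay":0,"az":0},
  ],
)

```text
t: 23.6
tcp_pos: [0.5085, 0.0681, 0.2922]
eef_rot: [[0.997, 0.077, -0.001], [0.077, -0.997, 0.0], [-0.001, -0.0, -1.0]]
force: [0.0, 0.7, -0.4]
gripper_width: 0.0381
finger_force: 0.0
```

Emit:
apply_moves(
  targets=[
    {"x":-0.063,"y":-0.14,"z":0,"ax":0,"ay":0,"az":0},
    {"x":-0.063,"y":-0.14,"z":0,"ax":0,"ay":0,"az":0},
    {"x":-0.063,"y":-0.14,"z":0,"ax":0,"ay":0,"az":0},
    {"x":-0.063,"y":-0.14,"z":0,"ax":0,"ay":0,"az":0},
    {"x":0,"y":0,"z":0,"ax":0,"ay":0,"az":0},
  ],
  claw=1,
)

```text
t: 24.1
tcp_pos: [0.4177, 0.2329, 0.2927]
eef_rot: [[0.996, 0.087, -0.001], [0.087, -0.996, 0.001], [-0.001, -0.001, -1.0]]
force: [0.7, -0.4, -0.6]
gripper_width: 0.0851
finger_force: 0.0
```

```bash
python3 - <<'E'
from h import *
s=env.state();R=np.array(s["eef_rot"]);print(s["t"],s["tcp_pos"],np.degrees(np.arctan2(R[1,0],R[0,0])),s["joints"])
w=snap("wrist");save(w,"w9")
for b in blobs(mask(w,(60,60,30),(90,255,255)),400)[:3]: print("green",rectz(w,b,.06),cv2.boundingRect(b))
for b in blobs(mask(w,(5,152,60),(15,255,255)),400)[:6]: print("br",rectz(w,b,.02),cv2.boundingRect(b))
E
```

```text
24.1 [0.41766638 0.23292347 0.29270074] 4.998774434522611 [ 2.26611251e+01 -1.71104878e+01  1.11328149e+02  8.82516071e-02
  8.57938107e+01  1.07655895e+02]
green ([0.5328, 0.3337], 116.5, 46.9, 6.3) (191, 6, 61, 136)
br ([0.5142, -0.0105], 245.5, 199.5, 4.0) (449, 0, 191, 242)
br ([0.4996, 0.4238], 203.7, 30.1, 0.8) (126, 0, 39, 204)
br ([0.4426, 0.2341], 228.7, 24.1, 0.0) (302, 67, 39, 207)
br ([0.5104, -0.0036], 50.3, 26.7, 9.6) (530, 110, 28, 49)
br ([0.5084, 0.1218], 212.5, 4.8, 4.3) (418, 14, 23, 209)
br ([0.498, -0.0598], 28.5, 22.3, -85.1) (578, 140, 27, 22)
```

View pics/w9.png

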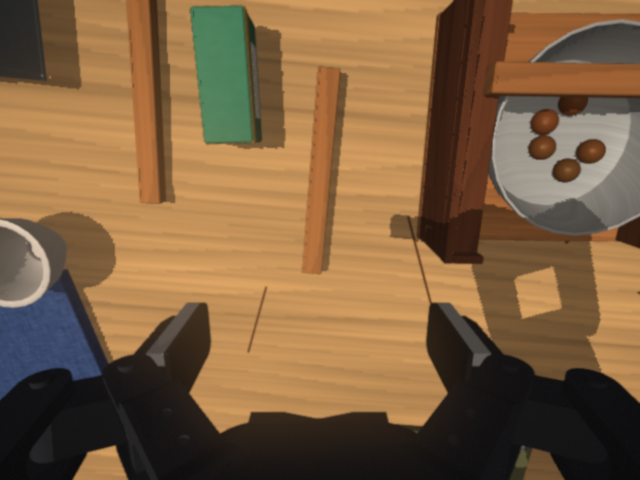

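Bar B lies at (321,170), the second caddy at (226,74), bar C at (147,100), and bar A sits across the rails. Next, bar B.

Emit:
apply_moves(
  targets=[
    {"x":0.083,"y":0.004,"z":0.1,"ax":0,"ay":0,"az":0.0555},
    {"x":0,"y":0,"z":0.15,"ax":0,"ay":0,"az":0},
    {"x":0,"y":0,"z":0.15,"ax":0,"ay":0,"az":0},
    {"x":0,"y":0,"z":0.15,"ax":0,"ay":0,"az":0},
    {"x":0,"y":0,"z":0.15,"ax":0,"ay":0,"az":0},
  ],
  claw=0.3,
)

```text
t: 24.65
tcp_pos: [0.4458, 0.2287, 0.0811]
eef_rot: [[1.0, -0.009, 0.001], [-0.009, -1.0, -0.0], [0.001, 0.0, -1.0]]
force: [0.8, 1.0, -0.1]
gripper_width: 0.0558
finger_force: 0.0
```

Emit:
apply_moves(
  targets=[
    {"x":0,"y":0,"z":0.1,"ax":0,"ay":0,"az":0},
    {"x":0,"y":0,"z":0,"ax":0,"ay":0,"az":0},
    {"x":0,"y":0,"z":0,"ax":0,"ay":0,"az":0},
  ],
)

```text
t: 24.95
tcp_pos: [0.4456, 0.2293, 0.053]
eef_rot: [[1.0, -0.008, -0.001], [-0.008, -1.0, -0.0], [-0.001, 0.0, -1.0]]
force: [-0.5, -0.1, -0.1]
gripper_width: 0.0553
finger_force: 0.0
```

```bash
python3 - <<'E'
from h import *
s=env.state();R=np.array(s["eef_rot"]);print(s["t"],s["tcp_pos"],np.degrees(np.arctan2(R[1,0],R[0,0])),s["gripper_width"])
w=snap("wrist")
for b in blobs(mask(w,(5,152,60),(15,255,255)),400)[:6]: print("br",rectz(w,b,.02),cv2.boundingRect(b))
E
```

```text
24.95 [0.44563397 0.22925352 0.05296548] -0.4726493470449387 0.05532820478450011
br ([0.4575, 0.2343], 198.3, 23.3, 0.1) (278, 36, 54, 383)
br ([0.4852, 0.1216], 168.8, 12.3, 4.3) (517, 0, 44, 353)
br ([0.4808, 0.1088], 39.8, 11.6, 10.6) (554, 167, 25, 78)
```

Emit:
apply_moves(
  targets=[
    {"x":-0.01,"y":-0.017,"z":0,"ax":0,"ay":0,"az":0},
    {"x":0,"y":0,"z":0.075,"ax":0,"ay":0,"az":-0.005},
    {"x":0,"y":0,"z":0.075,"ax":0,"ay":0,"az":0},
    {"x":0,"y":0,"z":0,"ax":0,"ay":0,"az":0},
    {"x":0,"y":0,"z":0,"ax":0,"ay":0,"az":0},
  ],
)

```text
t: 25.5
tcp_pos: [0.4429, 0.2358, 0.0093]
eef_rot: [[1.0, 0.001, 0.002], [0.001, -1.0, 0.001], [0.002, -0.001, -1.0]]
force: [-0.2, 0.0, -0.4]
gripper_width: 0.0552
finger_force: 0.0
```

Emit:
apply_moves(
  targets=[
    {"x":0,"y":0,"z":0,"ax":0,"ay":0,"az":0},
    {"x":0,"y":0,"z":0,"ax":0,"ay":0,"az":0},
    {"x":0,"y":0,"z":0,"ax":0,"ay":0,"az":0},
    {"x":0,"y":0,"z":0,"ax":0,"ay":0,"az":0},
    {"x":0,"y":0,"z":0,"ax":0,"ay":0,"az":0},
  ],
  claw=-1,
  force=50,
)

```text
t: 26.0
tcp_pos: [0.4435, 0.2359, 0.0097]
eef_rot: [[1.0, 0.001, 0.003], [0.001, -1.0, 0.001], [0.003, -0.001, -1.0]]
force: [-1.7, 0.0, 7.5]
gripper_width: 0.0229
finger_force: 51.1
```

Emit:
apply_moves(
  targets=[
    {"x":0,"y":0,"z":-0.08,"ax":0,"ay":0,"az":0},
    {"x":0,"y":0,"z":-0.15,"ax":0,"ay":0,"az":0},
    {"x":0,"y":0,"z":-0.15,"ax":0,"ay":0,"az":0},
    {"x":0,"y":0,"z":-0.15,"ax":0,"ay":0,"az":-0.09},
    {"x":0,"y":0,"z":-0.12,"ax":0,"ay":0,"az":-0.09},
  ],
)

```text
t: 26.5
tcp_pos: [0.4424, 0.2354, 0.2059]
eef_rot: [[0.958, 0.285, 0.003], [0.285, -0.958, 0.001], [0.003, -0.0, -1.0]]
force: [0.4, 0.2, -0.1]
gripper_width: 0.0225
finger_force: 50.2
```

Emit:
apply_moves(
  targets=[
    {"x":0,"y":0,"z":0,"ax":0,"ay":0,"az":-0.09},
    {"x":0,"y":0,"z":0,"ax":0,"ay":0,"az":-0.09},
    {"x":0,"y":0,"z":0,"ax":0,"ay":0,"az":-0.09},
    {"x":0,"y":0,"z":0,"ax":0,"ay":0,"az":-0.09},
    {"x":0,"y":0,"z":0,"ax":0,"ay":0,"az":-0.09},
  ],
)

```text
t: 27.0
tcp_pos: [0.4418, 0.2351, 0.2027]
eef_rot: [[0.543, 0.84, -0.0], [0.84, -0.543, -0.0], [-0.0, -0.0, -1.0]]
force: [0.3, -0.2, -1.0]
gripper_width: 0.0227
finger_force: 50.2
```

Emit:
apply_moves(
  targets=[
    {"x":0,"y":0,"z":0,"ax":0,"ay":0,"az":-0.09},
    {"x":0,"y":0,"z":0,"ax":0,"ay":0,"az":-0.09},
    {"x":0,"y":0,"z":0,"ax":0,"ay":0,"az":-0.09},
    {"x":0,"y":0,"z":0,"ax":0,"ay":0,"az":-0.09},
    {"x":0,"y":0,"z":0,"ax":0,"ay":0,"az":-0.052},
  ],
)

```text
t: 27.5
tcp_pos: [0.4418, 0.2351, 0.2026]
eef_rot: [[-0.071, 0.997, -0.0], [0.997, 0.071, -0.0], [-0.0, -0.0, -1.0]]
force: [-0.5, -0.6, -1.0]
gripper_width: 0.0225
finger_force: 50.2
```

```bash
python3 - <<'E'
from h import *
s=env.state();R=np.array(s["eef_rot"]);print(s["t"],s["tcp_pos"],np.degrees(np.arctan2(R[1,0],R[0,0])),s["gripper_width"])
d=np.array([.5095,-.0163,0])-s["tcp_pos"];print((R.T@d/.3).round(3))
E
```

```text
27.5 [0.44180088 0.23514178 0.20260651] 94.08692421328769 0.02248146094206433
[-0.852  0.166  0.675]
```

Emit:
apply_moves(
  targets=[
    {"x":-0.142,"y":0.028,"z":0,"ax":0,"ay":0,"az":0},
    {"x":-0.142,"y":0.028,"z":0,"ax":0,"ay":0,"az":0},
    {"x":-0.142,"y":0.028,"z":0,"ax":0,"ay":0,"az":0},
    {"x":-0.142,"y":0.028,"z":0,"ax":0,"ay":0,"az":0},
    {"x":-0.142,"y":0.028,"z":0,"ax":0,"ay":0,"az":0},
  ],
)

```text
t: 28.0
tcp_pos: [0.4982, 0.0239, 0.2028]
eef_rot: [[-0.067, 0.998, 0.0], [0.998, 0.067, 0.0], [0.0, 0.0, -1.0]]
force: [0.8, 0.8, -0.3]
gripper_width: 0.0222
finger_force: 50.2
```

Emit:
apply_moves(
  targets=[
    {"x":-0.142,"y":0.026,"z":0,"ax":0,"ay":0,"az":0},
    {"x":0,"y":0,"z":0,"ax":0,"ay":0,"az":0},
    {"x":0,"y":0,"z":0.08,"ax":0,"ay":0,"az":0},
    {"x":0,"y":0,"z":0.08,"ax":0,"ay":0,"az":0},
    {"x":0,"y":0,"z":0,"ax":0,"ay":0,"az":0},
  ],
)

```text
t: 28.5
tcp_pos: [0.5059, -0.0156, 0.1508]
eef_rot: [[-0.067, 0.998, -0.008], [0.998, 0.067, 0.001], [0.002, -0.008, -1.0]]
force: [0.7, -0.1, -1.9]
gripper_width: 0.0227
finger_force: 50.2
```

```bash
python3 - <<'E'
from h import *
s=env.state();R=np.array(s["eef_rot"]);print(s["t"],s["tcp_pos"],np.degrees(np.arctan2(R[1,0],R[0,0])))
w=snap("wrist")
for b in blobs(mask(w,(5,152,60),(15,255,255)),1000)[:6]: print("br",rectz(w,b,.112),cv2.boundingRect(b))
for sd in("side","scene"):
  d=snap(sd)
  for y in (.08,-.09):
    p=proj(d,[.5537-.066*y,y,.112]).astype(int);print(sd,p)
save(w,"w10")
E
```

```text
28.5 [ 0.50589459 -0.01564186  0.15080815] 93.84023227342149
br ([0.4826, 0.0374], 253.2, 228.8, 66.5) (45, 0, 595, 418)
side [305 249]
side [350 208]
scene [342 191]
scene [283 221]
```

Emit:
apply_moves(
  targets=[
    {"x":0,"y":0,"z":0.07,"ax":0,"ay":0,"az":0},
    {"x":0,"y":0,"z":0.07,"ax":0,"ay":0,"az":0},
    {"x":0,"y":0,"z":0.013,"ax":0,"ay":0,"az":0},
    {"x":0,"y":0,"z":0,"ax":0,"ay":0,"az":0},
    {"x":0,"y":0,"z":0,"ax":0,"ay":0,"az":0},
  ],
)

```text
t: 29.15
tcp_pos: [0.51, -0.0164, 0.1107]
eef_rot: [[-0.067, 0.998, 0.003], [0.998, 0.067, -0.0], [-0.001, 0.003, -1.0]]
force: [0.2, 0.3, -1.3]
gripper_width: 0.0222
finger_force: 50.2
```

Emit:
apply_moves(
  targets=[
    {"x":0,"y":0,"z":0.008,"ax":0,"ay":0,"az":0},
    {"x":0,"y":0,"z":0,"ax":0,"ay":0,"az":0},
    {"x":0,"y":0,"z":0,"ax":0,"ay":0,"az":0},
  ],
)

```text
t: 29.45
tcp_pos: [0.5092, -0.0165, 0.1071]
eef_rot: [[-0.067, 0.998, 0.001], [0.998, 0.067, -0.0], [-0.0, 0.001, -1.0]]
force: [0.2, 0.6, -1.0]
gripper_width: 0.0223
finger_force: 50.2
```

Emit:
apply_moves(
  targets=[
    {"x":0,"y":0,"z":0.016,"ax":0,"ay":0,"az":0},
    {"x":0,"y":0,"z":0,"ax":0,"ay":0,"az":0},
    {"x":0,"y":0,"z":0,"ax":0,"ay":0,"az":0},
  ],
)

```text
t: 29.75
tcp_pos: [0.509, -0.0164, 0.1018]
eef_rot: [[-0.067, 0.998, 0.0], [0.998, 0.067, 0.0], [0.0, 0.0, -1.0]]
force: [0.3, 1.0, 0.5]
gripper_width: 0.0226
finger_force: 50.3
```

Emit:
apply_moves(
  targets=[
    {"x":0,"y":0,"z":0.009,"ax":0,"ay":0,"az":0},
    {"x":0,"y":0,"z":0,"ax":0,"ay":0,"az":0},
    {"x":0,"y":0,"z":0,"ax":0,"ay":0,"az":0},
  ],
)

```text
t: 30.05
tcp_pos: [0.5092, -0.0165, 0.1016]
eef_rot: [[-0.067, 0.998, -0.001], [0.998, 0.067, -0.0], [-0.0, -0.001, -1.0]]
force: [-7.1, 0.5, 12.9]
gripper_width: 0.0222
finger_force: 51.9
```

Emit:
apply_moves(
  targets=[
    {"x":0,"y":0,"z":0,"ax":0,"ay":0,"az":0},
    {"x":0,"y":0,"z":0,"ax":0,"ay":0,"az":0},
    {"x":0,"y":0,"z":0,"ax":0,"ay":0,"az":0},
    {"x":0,"y":0,"z":0,"ax":0,"ay":0,"az":0},
  ],
  claw=-0.28,
)

```text
t: 30.45
tcp_pos: [0.5086, -0.0164, 0.0985]
eef_rot: [[-0.067, 0.998, -0.001], [0.998, 0.067, 0.0], [0.0, -0.001, -1.0]]
force: [-0.6, -0.0, 0.7]
gripper_width: 0.0307
finger_force: 0.0
```

Emit:
apply_moves(
  targets=[
    {"x":0,"y":0,"z":-0.1,"ax":0,"ay":0,"az":0},
    {"x":0,"y":0,"z":-0.15,"ax":0,"ay":0,"az":0},
    {"x":0,"y":0,"z":-0.15,"ax":0,"ay":0,"az":0.094},
    {"x":0,"y":0,"z":-0.15,"ax":0,"ay":0,"az":0.094},
    {"x":0,"y":0,"z":-0.1,"ax":0,"ay":0,"az":0.094},
  ],
)

```text
t: 30.95
tcp_pos: [0.5097, -0.0165, 0.2979]
eef_rot: [[0.373, 0.928, 0.004], [0.928, -0.373, -0.001], [0.001, 0.004, -1.0]]
force: [1.1, 0.9, 0.0]
gripper_width: 0.0307
finger_force: 0.0
```

Emit:
apply_moves(
  targets=[
    {"x":0,"y":0,"z":0,"ax":0,"ay":0,"az":0.094},
    {"x":0,"y":0,"z":0,"ax":0,"ay":0,"az":0.094},
    {"x":0,"y":0,"z":0,"ax":0,"ay":0,"az":0.094},
    {"x":0,"y":0,"z":0,"ax":0,"ay":0,"az":0.094},
    {"x":0,"y":0,"z":0,"ax":0,"ay":0,"az":0.094},
  ],
)

```text
t: 31.45
tcp_pos: [0.5088, -0.0164, 0.2936]
eef_rot: [[0.9, 0.435, -0.001], [0.435, -0.9, 0.0], [-0.001, -0.0, -1.0]]
force: [0.5, 0.5, 0.2]
gripper_width: 0.0305
finger_force: 0.0
```

Emit:
apply_moves(
  targets=[
    {"x":0,"y":0,"z":0,"ax":0,"ay":0,"az":0.094},
    {"x":0,"y":0,"z":0,"ax":0,"ay":0,"az":0.094},
    {"x":0,"y":0,"z":0,"ax":0,"ay":0,"az":0.094},
    {"x":0,"y":-0.15,"z":0,"ax":0,"ay":0,"az":0},
    {"x":0,"y":-0.15,"z":0,"ax":0,"ay":0,"az":0},
  ],
)

```text
t: 31.95
tcp_pos: [0.5077, 0.0737, 0.2936]
eef_rot: [[1.0, 0.01, -0.0], [0.01, -1.0, 0.0], [-0.0, -0.0, -1.0]]
force: [0.4, 1.3, 0.8]
gripper_width: 0.0308
finger_force: 0.0
```

Emit:
apply_moves(
  targets=[
    {"x":0,"y":-0.15,"z":0,"ax":0,"ay":0,"az":0},
    {"x":0,"y":-0.15,"z":0,"ax":0,"ay":0,"az":0},
    {"x":0,"y":-0.15,"z":0,"ax":0,"ay":0,"az":0},
    {"x":0,"y":-0.15,"z":0,"ax":0,"ay":0,"az":0},
    {"x":0,"y":-0.15,"z":0,"ax":0,"ay":0,"az":0},
  ],
  claw=0.3,
)

```text
t: 32.45
tcp_pos: [0.5042, 0.3004, 0.2937]
eef_rot: [[1.0, 0.014, -0.0], [0.014, -1.0, -0.0], [-0.0, 0.0, -1.0]]
force: [0.7, 0.0, 0.7]
gripper_width: 0.0552
finger_force: 0.0
```

Emit:
apply_moves(
  targets=[
    {"x":0,"y":-0.12,"z":0,"ax":0,"ay":0,"az":0},
    {"x":0,"y":-0.12,"z":0,"ax":0,"ay":0,"az":0},
    {"x":0,"y":-0.12,"z":0,"ax":0,"ay":0,"az":0},
    {"x":0,"y":0,"z":0,"ax":0,"ay":0,"az":0},
    {"x":0,"y":0,"z":0,"ax":0,"ay":0,"az":0},
  ],
)

```text
t: 32.95
tcp_pos: [0.5028, 0.4068, 0.2931]
eef_rot: [[1.0, 0.015, -0.001], [0.015, -1.0, -0.001], [-0.001, 0.001, -1.0]]
force: [-0.2, -0.0, -0.1]
gripper_width: 0.0553
finger_force: 0.0
```

```bash
python3 - <<'E'
from h import *
s=env.state();R=np.array(s["eef_rot"]);print(s["t"],s["tcp_pos"],np.degrees(np.arctan2(R[1,0],R[0,0])))
w=snap("wrist");save(w,"w11")
for b in blobs(mask(w,(60,60,30),(90,255,255)),400)[:3]: print("green",rectz(w,b,.06),cv2.boundingRect(b))
for b in blobs(mask(w,(5,152,60),(15,255,255)),400)[:6]: print("br",rectz(w,b,.02),cv2.boundingRect(b))
E
```

```text
32.95 [0.5028402  0.40680317 0.29314942] 0.8527529676485603
green ([0.5331, 0.3342], 115.9, 46.7, 6.4) (364, 117, 50, 118)
br ([0.618, 0.7039], 157.9, 58.5, 0.2) (0, 0, 70, 164)
br ([0.6189, 0.6311], 159.3, 57.7, 0.1) (66, 0, 70, 165)
br ([0.5119, 0.4272], 228.3, 24.1, 0.9) (287, 83, 24, 203)
br ([0.6162, 0.5781], 153.8, 18.2, -0.1) (140, 7, 32, 159)
br ([0.4532, 0.1222], 137.1, 9.4, 4.5) (549, 187, 19, 112)
br ([0.5716, 0.1313], 93.4, 13.5, 0.6) (563, 95, 24, 90)
```

Emit:
apply_moves(
  targets=[
    {"x":0.03,"y":-0.068,"z":0,"ax":0,"ay":0,"az":0},
    {"x":0,"y":0,"z":0.15,"ax":0,"ay":0,"az":0},
    {"x":0,"y":0,"z":0.15,"ax":0,"ay":0,"az":0},
    {"x":0,"y":0,"z":0.15,"ax":0,"ay":0,"az":0},
    {"x":0,"y":0,"z":0.15,"ax":0,"ay":0,"az":0},
  ],
)

```text
t: 33.5
tcp_pos: [0.5124, 0.4254, 0.1129]
eef_rot: [[1.0, 0.012, 0.001], [0.012, -1.0, 0.0], [0.001, -0.0, -1.0]]
force: [0.4, -0.2, -0.0]
gripper_width: 0.0559
finger_force: 0.0
```

Emit:
apply_moves(
  targets=[
    {"x":0,"y":0,"z":0.15,"ax":0,"ay":0,"az":0},
    {"x":0,"y":0,"z":0.05,"ax":0,"ay":0,"az":0},
    {"x":0,"y":0,"z":0,"ax":0,"ay":0,"az":0},
    {"x":0,"y":0,"z":0,"ax":0,"ay":0,"az":0},
  ],
)

```text
t: 33.9
tcp_pos: [0.5134, 0.4274, 0.0564]
eef_rot: [[1.0, 0.013, 0.003], [0.013, -1.0, 0.002], [0.003, -0.002, -1.0]]
force: [-0.3, 0.3, -0.1]
gripper_width: 0.0556
finger_force: 0.0
```

```bash
python3 - <<'E'
from h import *
s=env.state();R=np.array(s["eef_rot"]);print(s["t"],s["tcp_pos"],np.degrees(np.arctan2(R[1,0],R[0,0])))
w=snap("wrist")
for b in blobs(mask(w,(5,152,60),(15,255,255)),400)[:6]: print("br",rectz(w,b,.02),cv2.boundingRect(b))
E
```

```text
33.9 [0.51338619 0.427357   0.05642349] 0.7365447792623137
br ([0.5249, 0.4277], 203.0, 23.7, 1.0) (291, 33, 53, 386)
```

Emit:
apply_moves(
  targets=[
    {"x":0,"y":0,"z":0.078,"ax":0,"ay":0,"az":0},
    {"x":0,"y":0,"z":0.078,"ax":0,"ay":0,"az":0},
    {"x":0,"y":0,"z":0,"ax":0,"ay":0,"az":0},
    {"x":0,"y":0,"z":0,"ax":0,"ay":0,"az":0},
  ],
)

```text
t: 34.35
tcp_pos: [0.513, 0.4278, 0.0095]
eef_rot: [[1.0, 0.014, 0.002], [0.014, -1.0, 0.002], [0.002, -0.002, -1.0]]
force: [-1.0, -0.3, 0.4]
gripper_width: 0.0553
finger_force: 0.0
```

Emit:
apply_moves(
  targets=[
    {"x":0,"y":0,"z":0,"ax":0,"ay":0,"az":0},
    {"x":0,"y":0,"z":0,"ax":0,"ay":0,"az":0},
    {"x":0,"y":0,"z":0,"ax":0,"ay":0,"az":0},
    {"x":0,"y":0,"z":0,"ax":0,"ay":0,"az":0},
    {"x":0,"y":0,"z":0,"ax":0,"ay":0,"az":0},
  ],
  claw=-1,
  force=50,
)

```text
t: 34.85
tcp_pos: [0.5132, 0.4281, 0.0096]
eef_rot: [[1.0, 0.014, 0.003], [0.014, -1.0, 0.002], [0.003, -0.002, -1.0]]
force: [-0.8, 1.0, 5.7]
gripper_width: 0.0225
finger_force: 51.7
```

Emit:
apply_moves(
  targets=[
    {"x":0,"y":0,"z":-0.08,"ax":0,"ay":0,"az":0},
    {"x":0,"y":0,"z":-0.15,"ax":0,"ay":0,"az":0},
    {"x":0,"y":0,"z":-0.15,"ax":0,"ay":0,"az":0},
    {"x":0,"y":0,"z":-0.15,"ax":0,"ay":0,"az":-0.094},
    {"x":0,"y":0,"z":-0.12,"ax":0,"ay":0,"az":-0.094},
  ],
)

```text
t: 35.35
tcp_pos: [0.5122, 0.4273, 0.2055]
eef_rot: [[0.951, 0.31, 0.002], [0.31, -0.951, 0.001], [0.002, -0.001, -1.0]]
force: [-0.1, 0.0, -1.4]
gripper_width: 0.0225
finger_force: 50.8
```

Emit:
apply_moves(
  targets=[
    {"x":0,"y":0,"z":0,"ax":0,"ay":0,"az":-0.094},
    {"x":0,"y":0,"z":0,"ax":0,"ay":0,"az":-0.094},
    {"x":0,"y":0,"z":0,"ax":0,"ay":0,"az":-0.094},
    {"x":0,"y":0,"z":0,"ax":0,"ay":0,"az":-0.094},
    {"x":0,"y":0,"z":0,"ax":0,"ay":0,"az":-0.094},
  ],
)

```text
t: 35.85
tcp_pos: [0.5116, 0.4268, 0.2019]
eef_rot: [[0.495, 0.869, -0.001], [0.869, -0.495, -0.0], [-0.001, -0.0, -1.0]]
force: [0.8, -0.6, -1.3]
gripper_width: 0.0221
finger_force: 50.8
```

Emit:
apply_moves(
  targets=[
    {"x":0,"y":0,"z":0,"ax":0,"ay":0,"az":-0.094},
    {"x":0,"y":0,"z":0,"ax":0,"ay":0,"az":-0.094},
    {"x":0,"y":0,"z":0,"ax":0,"ay":0,"az":-0.094},
    {"x":0,"y":0,"z":0,"ax":0,"ay":0,"az":-0.094},
    {"x":0,"y":0,"z":0,"ax":0,"ay":0,"az":0},
  ],
)

```text
t: 36.35
tcp_pos: [0.5116, 0.4269, 0.2019]
eef_rot: [[-0.067, 0.998, -0.001], [0.998, 0.067, -0.0], [-0.0, -0.001, -1.0]]
force: [-1.3, 0.0, -1.4]
gripper_width: 0.0226
finger_force: 50.8
```

```bash
python3 - <<'E'
from h import *
s=env.state();R=np.array(s["eef_rot"]);print(s["t"],s["tcp_pos"],np.degrees(np.arctan2(R[1,0],R[0,0])),s["gripper_width"])
d=np.array([.4656,-.0192,0])-s["tcp_pos"];print((R.T@d/.3).round(3))
E
```

```text
36.35 [0.51159773 0.42687405 0.20190396] 93.8266209892142 0.022593390162899296
[-1.473 -0.252  0.674]
```

Emit:
apply_moves(
  targets=[
    {"x":-0.147,"y":-0.025,"z":0,"ax":0,"ay":0,"az":0},
    {"x":-0.147,"y":-0.025,"z":0,"ax":0,"ay":0,"az":0},
    {"x":-0.147,"y":-0.025,"z":0,"ax":0,"ay":0,"az":0},
    {"x":-0.147,"y":-0.025,"z":0,"ax":0,"ay":0,"az":0},
    {"x":-0.147,"y":-0.025,"z":0,"ax":0,"ay":0,"az":0},
  ],
)

```text
t: 36.85
tcp_pos: [0.4886, 0.2029, 0.2022]
eef_rot: [[-0.064, 0.998, 0.0], [0.998, 0.064, -0.0], [-0.0, 0.0, -1.0]]
force: [0.1, -0.5, 0.2]
gripper_width: 0.0224
finger_force: 50.8
```

Emit:
apply_moves(
  targets=[
    {"x":-0.147,"y":-0.025,"z":0,"ax":0,"ay":0,"az":0},
    {"x":-0.147,"y":-0.025,"z":0,"ax":0,"ay":0,"az":0},
    {"x":-0.147,"y":-0.025,"z":0,"ax":0,"ay":0,"az":0},
    {"x":-0.147,"y":-0.025,"z":0,"ax":0,"ay":0,"az":0},
    {"x":-0.147,"y":-0.025,"z":0,"ax":0,"ay":0,"az":0},
  ],
)

```text
t: 37.35
tcp_pos: [0.4659, -0.0196, 0.2024]
eef_rot: [[-0.064, 0.998, 0.001], [0.998, 0.064, -0.0], [-0.0, 0.001, -1.0]]
force: [1.5, -0.5, -1.5]
gripper_width: 0.0222
finger_force: 50.8
```

Emit:
apply_moves(
  targets=[
    {"x":0,"y":0,"z":0.07,"ax":0,"ay":0,"az":0},
    {"x":0,"y":0,"z":0.07,"ax":0,"ay":0,"az":0},
    {"x":0,"y":0,"z":0.06,"ax":0,"ay":0,"az":0},
    {"x":0,"y":0,"z":0,"ax":0,"ay":0,"az":0},
    {"x":0,"y":0,"z":0,"ax":0,"ay":0,"az":0},
  ],
)

```text
t: 37.85
tcp_pos: [0.4665, -0.0179, 0.1424]
eef_rot: [[-0.065, 0.998, -0.0], [0.998, 0.065, 0.0], [0.0, -0.0, -1.0]]
force: [0.6, 0.2, -0.1]
gripper_width: 0.0221
finger_force: 50.8
```

Emit:
apply_moves(
  targets=[
    {"x":0,"y":0,"z":0,"ax":0,"ay":0,"az":0},
    {"x":0,"y":0,"z":0,"ax":0,"ay":0,"az":0},
    {"x":0,"y":0,"z":0,"ax":0,"ay":0,"az":0},
  ],
)

```text
t: 38.15
tcp_pos: [0.4672, -0.0179, 0.1433]
eef_rot: [[-0.067, 0.998, 0.002], [0.998, 0.067, -0.0], [-0.0, 0.002, -1.0]]
force: [1.0, 0.2, -0.8]
gripper_width: 0.0228
finger_force: 50.8
```

```bash
python3 - <<'E'
from h import *
s=env.state();R=np.array(s["eef_rot"]);print(s["t"],s["tcp_pos"],np.degrees(np.arctan2(R[1,0],R[0,0])),s["gripper_width"])
w=snap("wrist");save(w,"w12")
E
```

```text
38.15 [ 0.46719244 -0.01794347  0.14328209] 93.83531331220394 0.02276291722151479
```

View pics/w12.png

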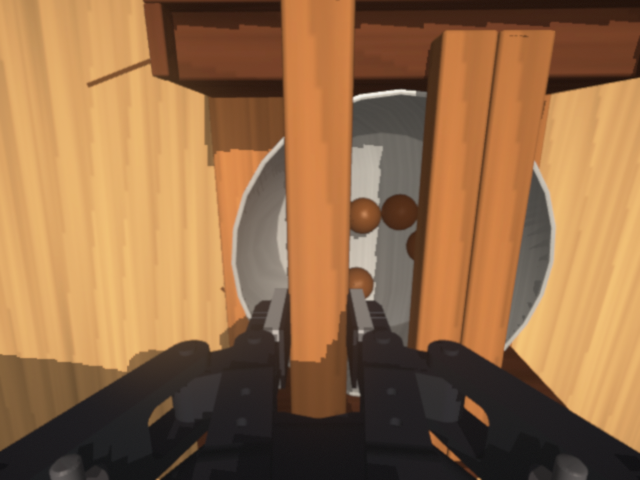

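Bars A and B now lie almost touching on the rails (columns 443–497 and 500–553 at row 33), and the held bar C is at 318. I'll measure where they are.

```bash
python3 - <<'E'
from h import *
w=snap("wrist");a=np.radians(3.9);ex=np.array([np.cos(a),np.sin(a)]);ey=np.array([-ex[1],ex[0]]);c=np.array([.5095,-.0163])
for p in [(443,31),(497,31),(500,31),(553,31),(430,182),(486,182),(540,182),(413,330),(463,330),(500,330),(148,0),(640,80),(180,80)]:
    q=onz(w,p,.112)[:2];print(p,q.round(4),"stand",((q-c)@ex).round(4),((q-c)@ey).round(4))
E
```

```text
(443, 31) [0.5112 0.0988] stand 0.0095 0.1147
(497, 31) [0.5339 0.1002] stand 0.0323 0.1146
(500, 31) [0.5352 0.1003] stand 0.0336 0.1146
(553, 31) [0.5575 0.1017] stand 0.0559 0.1145
(430, 182) [0.5154 0.0355] stand 0.0094 0.0513
(486, 182) [0.5417 0.0372] stand 0.0358 0.0512
(540, 182) [0.5671 0.0389] stand 0.0612 0.0512
(413, 330) [ 0.5182 -0.0426] stand 0.0069 -0.0268
(463, 330) [ 0.5447 -0.0408] stand 0.0334 -0.0269
(500, 330) [ 0.5643 -0.0395] stand 0.053 -0.0269
(148, 0) [0.3875 0.1018] stand -0.1137 0.1261
(640, 80) [0.5999 0.0853] stand 0.0971 0.0952
(180, 80) [0.3994 0.0721] stand -0.1038 0.0957
```

Bar B has been knocked about 2 cm and now lies against bar A, still square on the rails (stand x 9–33 and 33–57 mm). I'll set bar C at −24 mm.

Emit:
apply_moves(
  targets=[
    {"x":0,"y":0.06,"z":0,"ax":0,"ay":0,"az":0},
    {"x":0,"y":0,"z":0,"ax":0,"ay":0,"az":0},
    {"x":0,"y":0,"z":0.06,"ax":0,"ay":0,"az":0},
    {"x":0,"y":0,"z":0.05,"ax":0,"ay":0,"az":0},
    {"x":0,"y":0,"z":0.008,"ax":0,"ay":0,"az":0},
  ],
)

```text
t: 38.75
tcp_pos: [0.4823, -0.0165, 0.1041]
eef_rot: [[-0.067, 0.998, -0.005], [0.998, 0.067, 0.001], [0.001, -0.005, -1.0]]
force: [-1.0, -0.7, -1.1]
gripper_width: 0.0222
finger_force: 50.8
```

Emit:
apply_moves(
  targets=[
    {"x":0,"y":0,"z":0.008,"ax":0,"ay":0,"az":0},
    {"x":0,"y":0,"z":0,"ax":0,"ay":0,"az":0},
    {"x":0,"y":0,"z":0,"ax":0,"ay":0,"az":0},
  ],
)

```text
t: 39.05
tcp_pos: [0.4849, -0.0169, 0.1051]
eef_rot: [[-0.067, 0.998, 0.001], [0.998, 0.067, -0.0], [-0.0, 0.001, -1.0]]
force: [-0.2, -0.7, -1.1]
gripper_width: 0.0224
finger_force: 50.8
```

Emit:
apply_moves(
  targets=[
    {"x":0,"y":0,"z":0.011,"ax":0,"ay":0,"az":0},
    {"x":0,"y":0,"z":0,"ax":0,"ay":0,"az":0},
    {"x":0,"y":0,"z":0,"ax":0,"ay":0,"az":0},
  ],
)

```text
t: 39.35
tcp_pos: [0.485, -0.0168, 0.1017]
eef_rot: [[-0.067, 0.998, 0.001], [0.998, 0.067, -0.0], [-0.0, 0.001, -1.0]]
force: [0.6, 0.4, 0.1]
gripper_width: 0.0227
finger_force: 50.9
```

Emit:
apply_moves(
  targets=[
    {"x":0,"y":0,"z":0.007,"ax":0,"ay":0,"az":0},
    {"x":0,"y":0,"z":0,"ax":0,"ay":0,"az":0},
    {"x":0,"y":0,"z":0,"ax":0,"ay":0,"az":0},
  ],
)

```text
t: 39.65
tcp_pos: [0.4851, -0.0168, 0.1016]
eef_rot: [[-0.067, 0.998, 0.0], [0.998, 0.067, -0.0], [-0.0, 0.0, -1.0]]
force: [-5.3, 0.2, 12.9]
gripper_width: 0.0225
finger_force: 52.4
```

Emit:
apply_moves(
  targets=[
    {"x":0,"y":0,"z":0,"ax":0,"ay":0,"az":0},
    {"x":0,"y":0,"z":0,"ax":0,"ay":0,"az":0},
    {"x":0,"y":0,"z":0,"ax":0,"ay":0,"az":0},
    {"x":0,"y":0,"z":0,"ax":0,"ay":0,"az":0},
  ],
  claw=-0.28,
)

```text
t: 40.05
tcp_pos: [0.4842, -0.0167, 0.0986]
eef_rot: [[-0.067, 0.998, -0.001], [0.998, 0.067, 0.0], [0.0, -0.001, -1.0]]
force: [0.3, -0.5, 1.1]
gripper_width: 0.0306
finger_force: 0.0
```

Emit:
apply_moves(
  targets=[
    {"x":0,"y":0,"z":-0.1,"ax":0,"ay":0,"az":0},
    {"x":0,"y":0,"z":-0.15,"ax":0,"ay":0,"az":0},
    {"x":0,"y":0,"z":-0.15,"ax":0,"ay":0,"az":0},
    {"x":0,"y":0,"z":-0.15,"ax":0,"ay":0,"az":0.088},
    {"x":0,"y":0,"z":-0.1,"ax":0,"ay":0,"az":0.088},
  ],
)

```text
t: 40.55
tcp_pos: [0.4852, -0.0169, 0.2978]
eef_rot: [[0.213, 0.977, 0.004], [0.977, -0.213, -0.001], [0.0, 0.004, -1.0]]
force: [-0.0, -0.6, 0.4]
gripper_width: 0.0306
finger_force: 0.0
```

Emit:
apply_moves(
  targets=[
    {"x":0,"y":0,"z":0,"ax":0,"ay":0,"az":0.088},
    {"x":0,"y":0,"z":0,"ax":0,"ay":0,"az":0.088},
    {"x":0,"y":0,"z":0,"ax":0,"ay":0,"az":0.088},
    {"x":0,"y":0,"z":0,"ax":0,"ay":0,"az":0.088},
    {"x":0,"y":0,"z":0,"ax":0,"ay":0,"az":0.088},
  ],
  claw=1,
)

```text
t: 41.05
tcp_pos: [0.4844, -0.0167, 0.2936]
eef_rot: [[0.787, 0.617, -0.001], [0.617, -0.787, 0.0], [-0.0, -0.0, -1.0]]
force: [0.2, 0.8, 0.9]
gripper_width: 0.0853
finger_force: 0.0
```

Emit:
apply_moves(
  targets=[
    {"x":0,"y":0,"z":0,"ax":0,"ay":0,"az":0.088},
    {"x":0,"y":0,"z":0,"ax":0,"ay":0,"az":0.088},
    {"x":0,"y":0,"z":0,"ax":0,"ay":0,"az":0.088},
    {"x":0,"y":0,"z":0,"ax":0,"ay":0,"az":0.088},
    {"x":0,"y":0,"z":0,"ax":0,"ay":0,"az":0},
  ],
)

```text
t: 41.55
tcp_pos: [0.4844, -0.0168, 0.2936]
eef_rot: [[0.993, 0.117, -0.001], [0.117, -0.993, 0.0], [-0.001, -0.0, -1.0]]
force: [-0.1, -0.1, -0.9]
gripper_width: 0.0855
finger_force: 0.0
```

```bash
python3 - <<'E'
from h import *
s=env.state();R=np.array(s["eef_rot"]);print(s["t"],s["tcp_pos"],np.degrees(np.arctan2(R[1,0],R[0,0])),s["gripper_width"],"F",s["force"])
w=snap("wrist");save(w,"w13")
E
```

```text
41.55 [ 0.4844048  -0.01677201  0.29362605] 6.732716235062739 0.0855208835302975 F [-0.08145237 -0.14748184 -0.85226279]
```

View pics/w13.png

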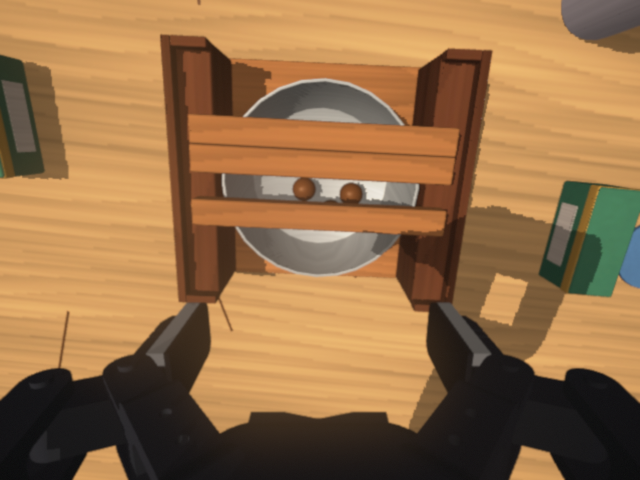

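All three bars lie across the rails between the lips (rows 115–235). Next I'll weigh the left caddy.

Emit:
apply_moves(
  targets=[
    {"x":0.037,"y":-0.143,"z":0,"ax":0,"ay":0,"az":0},
    {"x":0.037,"y":-0.143,"z":0,"ax":0,"ay":0,"az":0},
    {"x":0.037,"y":-0.143,"z":0,"ax":0,"ay":0,"az":0},
    {"x":0.037,"y":-0.143,"z":0,"ax":0,"ay":0,"az":0},
    {"x":0.037,"y":-0.143,"z":0,"ax":0,"ay":0,"az":0},
  ],
)

```text
t: 42.1
tcp_pos: [0.5145, 0.2045, 0.294]
eef_rot: [[0.993, 0.12, 0.0], [0.12, -0.993, -0.0], [0.0, 0.0, -1.0]]
force: [0.7, -0.0, 0.8]
gripper_width: 0.0854
finger_force: 0.0
```

Emit:
apply_moves(
  targets=[
    {"x":0.037,"y":-0.143,"z":0,"ax":0,"ay":0,"az":0},
    {"x":0.037,"y":-0.143,"z":0,"ax":0,"ay":0,"az":0},
    {"x":0.037,"y":-0.143,"z":0,"ax":0,"ay":0,"az":0},
    {"x":0,"y":0,"z":0.15,"ax":0,"ay":0,"az":0},
    {"x":0,"y":0,"z":0.15,"ax":0,"ay":0,"az":0},
  ],
)

```text
t: 42.6
tcp_pos: [0.5335, 0.3367, 0.2047]
eef_rot: [[0.992, 0.123, 0.004], [0.123, -0.992, 0.002], [0.004, -0.001, -1.0]]
force: [0.2, -0.2, -0.7]
gripper_width: 0.0856
finger_force: 0.0
```

Emit:
apply_moves(
  targets=[
    {"x":0,"y":0,"z":0.1,"ax":0,"ay":0,"az":0},
    {"x":0,"y":0,"z":0,"ax":0,"ay":0,"az":0},
    {"x":0,"y":0,"z":0,"ax":0,"ay":0,"az":0},
  ],
)

```text
t: 42.9
tcp_pos: [0.5326, 0.3345, 0.1742]
eef_rot: [[0.993, 0.118, -0.001], [0.118, -0.993, -0.0], [-0.001, 0.0, -1.0]]
force: [-0.1, 0.0, 0.1]
gripper_width: 0.0856
finger_force: 0.0
```

```bash
python3 - <<'E'
from h import *
s=env.state();R=np.array(s["eef_rot"]);print(s["t"],s["tcp_pos"],np.degrees(np.arctan2(R[1,0],R[0,0])),s["gripper_width"],"F",s["force"])
w=snap("wrist")
for b in blobs(mask(w,(60,60,30),(90,255,255)),400)[:3]: print("green",rectz(w,b,.06),cv2.boundingRect(b))
E
```

```text
42.9 [0.53260215 0.33446798 0.1741551 ] 6.805412480980884 0.08558356773691214 F [-0.05567298  0.03116905  0.06775641]
green ([0.5365, 0.3342], 108.8, 47.1, 6.6) (286, 154, 69, 147)
```

Emit:
apply_moves(
  targets=[
    {"x":0,"y":0,"z":0.14,"ax":0,"ay":0,"az":0},
    {"x":0,"y":0,"z":0.14,"ax":0,"ay":0,"az":0},
    {"x":0,"y":0,"z":0.14,"ax":0,"ay":0,"az":0},
    {"x":0,"y":0,"z":0.06,"ax":0,"ay":0,"az":0},
    {"x":0,"y":0,"z":0,"ax":0,"ay":0,"az":0},
  ],
)

```text
t: 43.45
tcp_pos: [0.5319, 0.334, 0.029]
eef_rot: [[0.993, 0.117, -0.003], [0.117, -0.993, -0.001], [-0.003, 0.001, -1.0]]
force: [-0.2, 0.1, -0.5]
gripper_width: 0.0856
finger_force: 0.0
```

Emit:
apply_moves(
  targets=[
    {"x":0,"y":0,"z":0,"ax":0,"ay":0,"az":0},
    {"x":0,"y":0,"z":0,"ax":0,"ay":0,"az":0},
    {"x":0,"y":0,"z":0,"ax":0,"ay":0,"az":0},
    {"x":0,"y":0,"z":0,"ax":0,"ay":0,"az":0},
    {"x":0,"y":0,"z":0,"ax":0,"ay":0,"az":0},
  ],
  claw=-1,
  force=70,
)

```text
t: 43.95
tcp_pos: [0.535, 0.3356, 0.0337]
eef_rot: [[0.993, 0.117, 0.006], [0.117, -0.993, 0.003], [0.006, -0.002, -1.0]]
force: [0.4, 0.2, 6.6]
gripper_width: 0.0486
finger_force: 76.6
```

Emit:
apply_moves(
  targets=[
    {"x":0,"y":0,"z":-0.04,"ax":0,"ay":0,"az":0},
    {"x":0,"y":0,"z":-0.06,"ax":0,"ay":0,"az":0},
    {"x":0,"y":0,"z":0,"ax":0,"ay":0,"az":0},
    {"x":0,"y":0,"z":0,"ax":0,"ay":0,"az":0},
    {"x":0,"y":0,"z":0,"ax":0,"ay":0,"az":0},
  ],
)

```text
t: 44.45
tcp_pos: [0.532, 0.3342, 0.0595]
eef_rot: [[0.993, 0.117, -0.001], [0.117, -0.993, -0.001], [-0.001, 0.0, -1.0]]
force: [-0.0, -0.2, -4.5]
gripper_width: 0.0486
finger_force: 75.4
```

Emit:
apply_moves(
  targets=[
    {"x":0,"y":0,"z":0,"ax":0,"ay":0,"az":0},
    {"x":0,"y":0,"z":0,"ax":0,"ay":0,"az":0},
  ],
)

```text
t: 44.65
tcp_pos: [0.532, 0.3342, 0.0591]
eef_rot: [[0.993, 0.117, -0.001], [0.117, -0.993, -0.001], [-0.001, 0.001, -1.0]]
force: [0.4, -0.5, -4.3]
gripper_width: 0.0484
finger_force: 75.4
```

Emit:
apply_moves(
  targets=[
    {"x":0,"y":0,"z":0,"ax":0,"ay":0,"az":0},
    {"x":0,"y":0,"z":0,"ax":0,"ay":0,"az":0},
  ],
)

```text
t: 44.85
tcp_pos: [0.5325, 0.3344, 0.0597]
eef_rot: [[0.993, 0.117, -0.0], [0.117, -0.993, -0.0], [-0.0, 0.0, -1.0]]
force: [-0.2, 0.5, -4.1]
gripper_width: 0.049
finger_force: 75.4
```

About 4.3 N for this caddy. I'll set it down and weigh the other.

Emit:
apply_moves(
  targets=[
    {"x":0,"y":0,"z":0.04,"ax":0,"ay":0,"az":0},
    {"x":0,"y":0,"z":0.035,"ax":0,"ay":0,"az":0},
    {"x":0,"y":0,"z":0.012,"ax":0,"ay":0,"az":0},
    {"x":0,"y":0,"z":0.005,"ax":0,"ay":0,"az":0},
    {"x":0,"y":0,"z":0,"ax":0,"ay":0,"az":0},
  ],
)

```text
t: 45.35
tcp_pos: [0.5328, 0.3347, 0.0338]
eef_rot: [[0.993, 0.117, -0.0], [0.117, -0.993, -0.0], [-0.0, 0.0, -1.0]]
force: [-4.7, -2.3, 7.1]
gripper_width: 0.0488
finger_force: 76.6
```

Emit:
apply_moves(
  targets=[
    {"x":0,"y":0,"z":0,"ax":0,"ay":0,"az":0},
    {"x":0,"y":0,"z":0,"ax":0,"ay":0,"az":0},
  ],
)

```text
t: 45.55
tcp_pos: [0.5328, 0.3347, 0.0338]
eef_rot: [[0.993, 0.117, -0.0], [0.117, -0.993, 0.0], [-0.0, -0.0, -1.0]]
force: [-4.9, -3.0, 7.6]
gripper_width: 0.0485
finger_force: 76.6
```

Emit:
apply_moves(
  targets=[
    {"x":0,"y":0,"z":0,"ax":0,"ay":0,"az":0},
    {"x":0,"y":0,"z":0,"ax":0,"ay":0,"az":0},
    {"x":0,"y":0,"z":0,"ax":0,"ay":0,"az":0},
    {"x":0,"y":0,"z":0,"ax":0,"ay":0,"az":0},
    {"x":0,"y":0,"z":0,"ax":0,"ay":0,"az":0},
  ],
  claw=1,
)

```text
t: 46.05
tcp_pos: [0.5326, 0.3345, 0.0323]
eef_rot: [[0.993, 0.117, -0.0], [0.117, -0.993, -0.0], [-0.0, 0.0, -1.0]]
force: [-0.3, 0.2, -0.4]
gripper_width: 0.0852
finger_force: 0.0
```

Emit:
apply_moves(
  targets=[
    {"x":0,"y":0,"z":-0.1,"ax":0,"ay":0,"az":0},
    {"x":0,"y":0,"z":-0.16,"ax":0,"ay":0,"az":0},
    {"x":0,"y":0,"z":-0.16,"ax":0,"ay":0,"az":0},
    {"x":0,"y":0,"z":-0.16,"ax":0,"ay":0,"az":0},
    {"x":0,"y":0,"z":-0.16,"ax":0,"ay":0,"az":0.059},
  ],
)

```text
t: 46.55
tcp_pos: [0.5323, 0.3343, 0.2563]
eef_rot: [[1.0, 0.022, 0.0], [0.022, -1.0, 0.0], [0.0, -0.0, -1.0]]
force: [0.7, 1.0, -0.0]
gripper_width: 0.0854
finger_force: 0.0
```

Emit:
apply_moves(
  targets=[
    {"x":-0.015,"y":0.147,"z":-0.03,"ax":0,"ay":0,"az":0},
    {"x":-0.015,"y":0.147,"z":-0.03,"ax":0,"ay":0,"az":0},
    {"x":-0.015,"y":0.147,"z":-0.03,"ax":0,"ay":0,"az":0},
    {"x":-0.015,"y":0.147,"z":0,"ax":0,"ay":0,"az":0},
    {"x":-0.015,"y":0.147,"z":0,"ax":0,"ay":0,"az":0},
  ],
)

```text
t: 47.05
tcp_pos: [0.5152, 0.112, 0.282]
eef_rot: [[1.0, 0.025, 0.001], [0.025, -1.0, 0.0], [0.001, -0.0, -1.0]]
force: [1.1, 1.0, -0.5]
gripper_width: 0.0853
finger_force: 0.0
```

Emit:
apply_moves(
  targets=[
    {"x":-0.015,"y":0.147,"z":0,"ax":0,"ay":0,"az":0},
    {"x":-0.015,"y":0.147,"z":0,"ax":0,"ay":0,"az":0},
    {"x":-0.015,"y":0.147,"z":0,"ax":0,"ay":0,"az":0},
    {"x":-0.015,"y":0.147,"z":0,"ax":0,"ay":0,"az":0},
    {"x":-0.015,"y":0.147,"z":0,"ax":0,"ay":0,"az":0},
  ],
)

```text
t: 47.55
tcp_pos: [0.4979, -0.1092, 0.2816]
eef_rot: [[1.0, 0.025, 0.001], [0.025, -1.0, -0.0], [0.001, 0.0, -1.0]]
force: [0.9, -0.2, 0.3]
gripper_width: 0.0859
finger_force: 0.0
```

Emit:
apply_moves(
  targets=[
    {"x":-0.015,"y":0.147,"z":0,"ax":0,"ay":0,"az":0},
    {"x":-0.015,"y":0.147,"z":0,"ax":0,"ay":0,"az":0},
    {"x":-0.015,"y":0.147,"z":0,"ax":0,"ay":0,"az":0},
    {"x":-0.015,"y":0.147,"z":0,"ax":0,"ay":0,"az":0},
    {"x":-0.015,"y":0.147,"z":0,"ax":0,"ay":0,"az":0},
  ],
)

```text
t: 48.05
tcp_pos: [0.4809, -0.3303, 0.2814]
eef_rot: [[1.0, 0.024, 0.0], [0.024, -1.0, -0.0], [0.0, 0.0, -1.0]]
force: [1.5, 0.1, -0.1]
gripper_width: 0.0852
finger_force: 0.0
```

```bash
python3 - <<'E'
from h import *
w=snap("wrist")
w=snap("wrist");s=env.state();R=np.array(s["eef_rot"]);print(s["t"],s["tcp_pos"],np.degrees(np.arctan2(R[1,0],R[0,0])),s["gripper_width"],"F",s["force"])
for b in blobs(mask(w,(60,60,30),(90,255,255)),400)[:3]: print("green",rectz(w,b,.06),cv2.boundingRect(b))
E
```

```text
48.15 [ 0.48023957 -0.33287728  0.28083219] 1.1066690934794925 0.08546691260911463 F [ 0.28179941 -0.17145086 -0.18671382]
green ([0.4807, -0.3268], 114.3, 46.2, 1.7) (284, 149, 48, 113)
```

Emit:
apply_moves(
  targets=[
    {"x":0,"y":-0.02,"z":0.1,"ax":0,"ay":0,"az":0},
    {"x":0,"y":0,"z":0.15,"ax":0,"ay":0,"az":0},
    {"x":0,"y":0,"z":0.15,"ax":0,"ay":0,"az":0},
    {"x":0,"y":0,"z":0.15,"ax":0,"ay":0,"az":0},
    {"x":0,"y":0,"z":0,"ax":0,"ay":0,"az":0},
  ],
)

```text
t: 48.65
tcp_pos: [0.4769, -0.3185, 0.1086]
eef_rot: [[1.0, 0.025, -0.011], [0.025, -1.0, 0.009], [-0.011, -0.01, -1.0]]
force: [-0.5, -0.1, -1.2]
gripper_width: 0.0853
finger_force: 0.0
```

```bash
python3 - <<'E'
from h import *
w=snap("wrist");s=env.state();R=np.array(s["eef_rot"]);print(s["t"],s["tcp_pos"],np.degrees(np.arctan2(R[1,0],R[0,0])),s["gripper_width"],"F",s["force"])
for b in blobs(mask(w,(60,60,30),(90,255,255)),400)[:3]: print("green",rectz(w,b,.06),cv2.boundingRect(b))
E
```

```text
48.7 [ 0.47915447 -0.32033295  0.11296078] 1.4320476100691757 0.08546788956102724 F [-0.25233114 -0.21006626  0.42433182]
green ([0.48, -0.3264], 116.3, 47.3, 1.4) (289, 153, 93, 201)
```

Emit:
apply_moves(
  targets=[
    {"x":0,"y":0,"z":0,"ax":0,"ay":0,"az":0},
    {"x":0,"y":0,"z":0,"ax":0,"ay":0,"az":0},
    {"x":0,"y":0,"z":0,"ax":0,"ay":0,"az":0},
  ],
)

```text
t: 49.0
tcp_pos: [0.4828, -0.3237, 0.1197]
eef_rot: [[1.0, 0.025, 0.004], [0.025, -1.0, -0.003], [0.004, 0.003, -1.0]]
force: [0.2, -0.8, 0.6]
gripper_width: 0.0854
finger_force: 0.0
```

Emit:
apply_moves(
  targets=[
    {"x":-0.003,"y":0.012,"z":0.09,"ax":0,"ay":0,"az":0},
    {"x":0,"y":0,"z":0.09,"ax":0,"ay":0,"az":0},
    {"x":0,"y":0,"z":0.08,"ax":0,"ay":0,"az":0},
    {"x":0,"y":0,"z":0.03,"ax":0,"ay":0,"az":0},
    {"x":0,"y":0,"z":0,"ax":0,"ay":0,"az":0},
  ],
)

```text
t: 49.5
tcp_pos: [0.4801, -0.3259, 0.029]
eef_rot: [[1.0, 0.025, -0.001], [0.025, -1.0, 0.001], [-0.001, -0.001, -1.0]]
force: [-0.4, -0.1, 0.9]
gripper_width: 0.0862
finger_force: 0.0
```

Emit:
apply_moves(
  targets=[
    {"x":0,"y":0,"z":0,"ax":0,"ay":0,"az":0},
    {"x":0,"y":0,"z":0,"ax":0,"ay":0,"az":0},
    {"x":0,"y":0,"z":0,"ax":0,"ay":0,"az":0},
    {"x":0,"y":0,"z":0,"ax":0,"ay":0,"az":0},
    {"x":0,"y":0,"z":0,"ax":0,"ay":0,"az":0},
  ],
  claw=-1,
  force=70,
)

```text
t: 50.0
tcp_pos: [0.4816, -0.3268, 0.0316]
eef_rot: [[1.0, 0.025, 0.003], [0.025, -1.0, -0.002], [0.003, 0.002, -1.0]]
force: [-1.2, 1.7, 5.0]
gripper_width: 0.0488
finger_force: 77.0
```

Emit:
apply_moves(
  targets=[
    {"x":0,"y":0,"z":-0.04,"ax":0,"ay":0,"az":0},
    {"x":0,"y":0,"z":-0.06,"ax":0,"ay":0,"az":0},
    {"x":0,"y":0,"z":0,"ax":0,"ay":0,"az":0},
    {"x":0,"y":0,"z":0,"ax":0,"ay":0,"az":0},
    {"x":0,"y":0,"z":0,"ax":0,"ay":0,"az":0},
  ],
)

```text
t: 50.5
tcp_pos: [0.4792, -0.3252, 0.0576]
eef_rot: [[1.0, 0.025, -0.003], [0.025, -1.0, 0.002], [-0.003, -0.002, -1.0]]
force: [0.2, -0.6, -8.9]
gripper_width: 0.0488
finger_force: 75.5
```

Emit:
apply_moves(
  targets=[
    {"x":0,"y":0,"z":0,"ax":0,"ay":0,"az":0},
    {"x":0,"y":0,"z":0,"ax":0,"ay":0,"az":0},
    {"x":0,"y":0,"z":0,"ax":0,"ay":0,"az":0},
  ],
)

```text
t: 50.8
tcp_pos: [0.4801, -0.3259, 0.0589]
eef_rot: [[1.0, 0.025, -0.001], [0.025, -1.0, 0.001], [-0.001, -0.001, -1.0]]
force: [-0.3, 0.1, -9.8]
gripper_width: 0.0487
finger_force: 75.5
```

About 9.3 N against 4.3 N, so this is the heavier caddy. I'll carry it to the bars.

Emit:
apply_moves(
  targets=[
    {"x":0,"y":0,"z":-0.1,"ax":0,"ay":0,"az":0},
    {"x":0,"y":0,"z":-0.14,"ax":0,"ay":0,"az":0},
    {"x":0,"y":0,"z":-0.14,"ax":0,"ay":0,"az":0},
    {"x":0,"y":0,"z":-0.14,"ax":0,"ay":0,"az":-0.028},
    {"x":0,"y":0,"z":0,"ax":0,"ay":0,"az":0},
  ],
)

```text
t: 51.3
tcp_pos: [0.484, -0.329, 0.2244]
eef_rot: [[0.998, 0.069, 0.012], [0.069, -0.998, -0.01], [0.012, 0.011, -1.0]]
force: [1.9, -0.4, -7.5]
gripper_width: 0.0488
finger_force: 77.7
```

Emit:
apply_moves(
  targets=[
    {"x":0.021,"y":-0.128,"z":0,"ax":0,"ay":0,"az":0},
    {"x":0.021,"y":-0.128,"z":0,"ax":0,"ay":0,"az":0},
    {"x":0.021,"y":-0.128,"z":0,"ax":0,"ay":0,"az":0},
    {"x":0.021,"y":-0.128,"z":0,"ax":0,"ay":0,"az":0},
    {"x":0.021,"y":-0.128,"z":0,"ax":0,"ay":0,"az":0},
  ],
)

```text
t: 51.8
tcp_pos: [0.4974, -0.1305, 0.2123]
eef_rot: [[0.998, 0.067, -0.003], [0.067, -0.998, 0.001], [-0.003, -0.002, -1.0]]
force: [0.7, 0.5, -9.2]
gripper_width: 0.0488
finger_force: 77.9
```

Emit:
apply_moves(
  targets=[
    {"x":0.021,"y":-0.128,"z":0,"ax":0,"ay":0,"az":0},
    {"x":0.021,"y":-0.128,"z":0,"ax":0,"ay":0,"az":0},
    {"x":0.021,"y":-0.128,"z":0,"ax":0,"ay":0,"az":0},
    {"x":0,"y":0,"z":0,"ax":0,"ay":0,"az":0},
    {"x":0,"y":0,"z":0,"ax":0,"ay":0,"az":0},
  ],
)

```text
t: 52.3
tcp_pos: [0.5085, -0.0153, 0.2129]
eef_rot: [[0.998, 0.07, -0.004], [0.07, -0.998, -0.0], [-0.004, -0.0, -1.0]]
force: [-0.5, -0.4, -9.6]
gripper_width: 0.0487
finger_force: 78.7
```

Emit:
apply_moves(
  targets=[
    {"x":0,"y":0,"z":0,"ax":0,"ay":0,"az":0},
    {"x":0,"y":0,"z":0,"ax":0,"ay":0,"az":0},
    {"x":0,"y":0,"z":0,"ax":0,"ay":0,"az":0},
  ],
)

```text
t: 52.6
tcp_pos: [0.5095, -0.0171, 0.2151]
eef_rot: [[0.998, 0.067, -0.0], [0.067, -0.998, -0.0], [-0.0, -0.0, -1.0]]
force: [0.3, -0.6, -9.4]
gripper_width: 0.0486
finger_force: 78.7
```

```bash
python3 - <<'E'
from h import *
w=snap("wrist");s=env.state();R=np.array(s["eef_rot"]);print(s["t"],s["tcp_pos"],np.degrees(np.arctan2(R[1,0],R[0,0])),s["gripper_width"],"F",s["force"])
zt=s["tcp_pos"][2]-.0316+.06
for b in blobs(mask(w,(60,60,30),(90,255,255)),400)[:3]: print("green",rectz(w,b,zt),cv2.boundingRect(b))
m=mask(w,(5,152,60),(15,255,255))
for b in blobs(m,400)[:6]: print("br",rectz(w,b,.112),cv2.boundingRect(b))
p=w["pixels"];d=snap("side")["pixels"]
cv2.imwrite("pics/m14.png",cv2.hconcat([cv2.resize(p,(400,300)),cv2.resize(d,(400,300))])[:,:,::-1])
E
```

```text
52.65 [ 0.50955645 -0.01703835  0.21521963] 3.837677578688022 0.0489077077884409 F [ 0.39276232  0.40005167 -8.78249709]
green ([0.5216, -0.0162], 90.3, 48.7, 4.1) (242, 177, 153, 243)
br ([0.5218, -0.0146], 262.5, 207.5, -85.7) (100, 55, 430, 300)
```

View pics/m14.png

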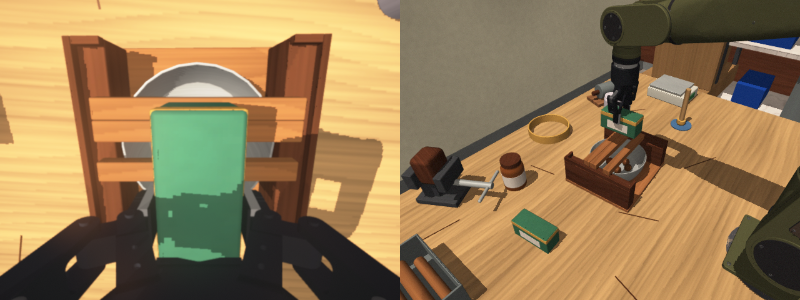

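The caddy is square over the bars and the bowl centre, and everything else is in place. Lowering.

Emit:
apply_moves(
  targets=[
    {"x":0,"y":0,"z":0.06,"ax":0,"ay":0,"az":0},
    {"x":0,"y":0,"z":0.06,"ax":0,"ay":0,"az":0},
    {"x":0,"y":0,"z":0.06,"ax":0,"ay":0,"az":0},
    {"x":0,"y":0,"z":0.03,"ax":0,"ay":0,"az":0},
    {"x":0,"y":0,"z":0.01,"ax":0,"ay":0,"az":0},
  ],
)

```text
t: 53.2
tcp_pos: [0.5089, -0.0163, 0.1482]
eef_rot: [[0.998, 0.068, -0.002], [0.068, -0.998, 0.0], [-0.002, -0.001, -1.0]]
force: [-0.2, 0.1, -9.1]
gripper_width: 0.0487
finger_force: 78.5
```

Emit:
apply_moves(
  targets=[
    {"x":0,"y":0,"z":0.008,"ax":0,"ay":0,"az":0},
    {"x":0,"y":0,"z":0,"ax":0,"ay":0,"az":0},
    {"x":0,"y":0,"z":0,"ax":0,"ay":0,"az":0},
  ],
)

```text
t: 53.5
tcp_pos: [0.5103, -0.0163, 0.1481]
eef_rot: [[0.998, 0.069, 0.002], [0.069, -0.998, -0.0], [0.002, 0.0, -1.0]]
force: [0.3, -0.1, -9.1]
gripper_width: 0.0489
finger_force: 78.5
```

Emit:
apply_moves(
  targets=[
    {"x":0,"y":0,"z":0.011,"ax":0,"ay":0,"az":0},
    {"x":0,"y":0,"z":0,"ax":0,"ay":0,"az":0},
    {"x":0,"y":0,"z":0,"ax":0,"ay":0,"az":0},
  ],
)

```text
t: 53.8
tcp_pos: [0.5097, -0.0162, 0.1438]
eef_rot: [[0.998, 0.069, 0.0], [0.069, -0.998, 0.0], [0.0, -0.0, -1.0]]
force: [0.6, 0.2, -9.5]
gripper_width: 0.0489
finger_force: 78.7
```

Emit:
apply_moves(
  targets=[
    {"x":0,"y":0,"z":0.006,"ax":0,"ay":0,"az":0},
    {"x":0,"y":0,"z":0,"ax":0,"ay":0,"az":0},
    {"x":0,"y":0,"z":0,"ax":0,"ay":0,"az":0},
  ],
)

```text
t: 54.1
tcp_pos: [0.5102, -0.0162, 0.1436]
eef_rot: [[0.998, 0.069, 0.001], [0.069, -0.998, -0.0], [0.001, 0.0, -1.0]]
force: [-5.7, 0.9, 2.5]
gripper_width: 0.049
finger_force: 80.1
```

Emit:
apply_moves(
  targets=[
    {"x":0,"y":0,"z":0,"ax":0,"ay":0,"az":0},
    {"x":0,"y":0,"z":0,"ax":0,"ay":0,"az":0},
    {"x":0,"y":0,"z":0,"ax":0,"ay":0,"az":0},
    {"x":0,"y":0,"z":0,"ax":0,"ay":0,"az":0},
    {"x":0,"y":0,"z":0,"ax":0,"ay":0,"az":0},
  ],
  claw=0.7,
)

```text
t: 54.6
tcp_pos: [0.5098, -0.0162, 0.1421]
eef_rot: [[0.998, 0.069, 0.001], [0.069, -0.998, -0.0], [0.001, 0.0, -1.0]]
force: [-0.6, -0.4, 0.3]
gripper_width: 0.0724
finger_force: 0.0
```

Emit:
apply_moves(
  targets=[
    {"x":0,"y":0,"z":-0.08,"ax":0,"ay":0,"az":0},
    {"x":0,"y":0,"z":-0.14,"ax":0,"ay":0,"az":0},
    {"x":0,"y":0,"z":-0.14,"ax":0,"ay":0,"az":0},
    {"x":0,"y":0,"z":-0.14,"ax":0,"ay":0,"az":0},
    {"x":0,"y":0,"z":-0.14,"ax":0,"ay":0,"az":0},
  ],
)

```text
t: 55.1
tcp_pos: [0.5094, -0.0161, 0.3356]
eef_rot: [[0.998, 0.069, 0.0], [0.069, -0.998, -0.0], [0.0, 0.0, -1.0]]
force: [0.7, 0.2, -0.1]
gripper_width: 0.0724
finger_force: 0.0
```

Emit:
apply_moves(
  targets=[
    {"x":-0.1,"y":0,"z":0,"ax":0,"ay":0,"az":0},
    {"x":-0.1,"y":0,"z":0,"ax":0,"ay":0,"az":0},
    {"x":0,"y":0,"z":0,"ax":0,"ay":0,"az":0},
    {"x":0,"y":0,"z":0,"ax":0,"ay":0,"az":0},
    {"x":0,"y":0,"z":0,"ax":0,"ay":0,"az":0},
  ],
)

```text
t: 55.6
tcp_pos: [0.4502, -0.0203, 0.3337]
eef_rot: [[0.998, 0.069, -0.0], [0.069, -0.998, 0.0], [-0.0, -0.0, -1.0]]
force: [0.1, -0.0, 0.1]
gripper_width: 0.0727
finger_force: 0.0
```

```bash
python3 - <<'E'
from h import *
w=snap("wrist");s=env.state();print(s["t"],s["tcp_pos"])
for b in blobs(mask(w,(60,60,30),(90,255,255)),400)[:3]: print("green",rectz(w,b,.172),cv2.boundingRect(b))
p=w["pixels"];d=snap("side")["pixels"];e=snap("scene")["pixels"]
cv2.imwrite("pics/m15.png",cv2.vconcat([cv2.hconcat([cv2.resize(p,(400,300)),cv2.resize(d,(400,300))]),cv2.hconcat([cv2.resize(e,(400,300)),cv2.resize(d[140:290,220:420],(400,300))])])[:,:,::-1])
E
```

```text
55.65 [ 0.4502578  -0.02029072  0.33359987]
green ([0.508, -0.0162], 116.4, 47.3, 4.0) (288, 73, 61, 150)
green ([0.52, 0.2239], 74.2, 19.4, -9.7) (0, 60, 26, 99)
```

View pics/m15.png

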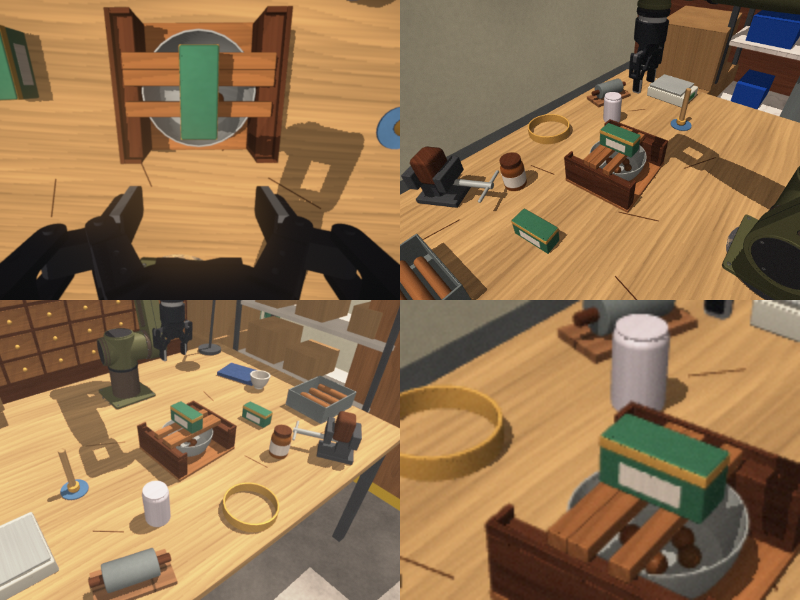

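The heavy caddy stands upright on the three bars at (0.508, −0.016), over the bowl's middle. The stirrer is on its saucer, the light caddy on the bench, and the jar and canister look where they were. Handing in.

```bash
python3 -c "
from workcell import hand_in
print(hand_in())"
```

```text
the job is handed in; nothing more can be done
None
```

The job is done and handed in, but no verdict came back: nuts stirred five turns, stirrer back on its saucer, all three bars across the rails (one was knocked about 2 cm against its neighbour, leaving a gap of about 2 cm before the third), and the heavier caddy (about 9 N against 4 N) stands on them over the bowl.

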